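# Shim up and nest the magnetic shield on the translation stage

## Task

Shim up the shield on the translation stage: one after another, slide each blue plate along its channel until it sticks out well past the riser's edge on the robot's side, grip it there, and lay it on the stage's silver carriage, so that all the plates lie there in one square, centred stack, lengthwise along the stage; do not let a plate drop to the bench. Then stand the widest can upright in the middle of the stack, lower the middle can into it and then the slimmest into that, letting go of each of these two only when it is all but on the bottom. Leave the other optics and tools where they are.

Things in the scene. Friction and masses are not known exactly. Their poses are not given: they have to be found in the camera images.
- riser: fixed white block, 200 (x) by 215 (y) mm, top 45 mm above the bench; origin under its centre, -x side towards the robot. Three open-ended channels along x at y = -70, 0, +70 mm on its top, 65 mm wide between rails 5 mm thick, 10 mm high, ending flush with the block: plates can be gripped by their sides only where they stick out. The stage is on the other side, left or right
- riser_edge (a point): middle of the riser's top front edge (riser x = -100 mm, y = 0, 45 mm above the bench), axes as the riser's; plates are pushed towards its -x
- plate_a: blue plastic flat plate, 110 mm long (its x) by 60 mm wide (its y) by 6 mm thick, about 70 g; origin at the centre of its underside. Starts flat in its own guide channel of the riser, its long axis along the channel, its front end 10 to 40 mm back from the riser's open front edge. May be absent.
- plate_b: blue plastic flat plate, 110 mm long (its x) by 60 mm wide (its y) by 6 mm thick, about 70 g; origin at the centre of its underside. Starts flat in its own guide channel of the riser, its long axis along the channel, its front end 10 to 40 mm back from the riser's open front edge. May be absent.
- plate_c: blue plastic flat plate, 110 mm long (its x) by 60 mm wide (its y) by 6 mm thick, about 70 g; origin at the centre of its underside. Starts flat in its own guide channel of the riser, its long axis along the channel, its front end 10 to 40 mm back from the riser's open front edge. May be absent.
- stage: fixed micrometer stage: black foot 110 x 110 mm, 12 mm high; steel body 100 (x) x 70 (y) mm up to 32 mm; silver carriage 84 (x) x 48 (y) mm up to 52 mm above the bench. Silver knurled knob 42 mm across at its +x end, reaching x = 113 mm. Origin under its centre; x is its long axis. Nothing on it moves
- stage_top (a point): centre of the carriage's flat top face, 52 mm above the bench, axes as the stage's
- can_large: copper-coloured widest open-topped round shield can, closed bottom, outer diameter 68 mm, height 50 mm, inner diameter 62 mm, wall 3 mm, floor 4 mm thick, bottom-heavy, 120 to 200 g; origin at the centre of its underside, z up its axis. Starts upright, mouth up, on the bench between the riser and the stage. No handle: gripped across its outside near the rim.
- can_medium: brass-coloured middle-sized open-topped round shield can, closed bottom, outer diameter 53 mm, height 85 mm, inner diameter 47 mm, wall 3 mm, floor 4 mm thick, bottom-heavy, 120 to 200 g; origin at the centre of its underside, z up its axis. Starts upright, mouth up, on the bench between the riser and the stage. No handle: gripped across its outside near the rim.
- can_small: steel-coloured slimmest open-topped round shield can, closed bottom, outer diameter 38 mm, height 118 mm, inner diameter 32 mm, wall 3 mm, floor 4 mm thick, bottom-heavy, 120 to 200 g; origin at the centre of its underside, z up its axis. Starts upright, mouth up, on the bench between the riser and the stage. No handle: gripped across its outside near the rim.
- lens_mount: orange lens mount, foot 50 x 70 mm, 97 mm high, loose; origin under its middle; leave alone
- beam_dump: black cylinder 60 mm across, 80 mm high, loose; origin under its middle; leave alone
- window: clear square window in a black holder, foot 50 x 70 mm, 82 mm high, loose; origin under its middle; leave alone
- fork_a: steel clamping fork lying flat, about 80 x 32 mm, 18 mm high, loose; leave alone
- fork_b: steel clamping fork like the other; leave alone
- driver: red-handled screwdriver lying flat, 170 mm long, loose; leave alone
Mind the look-alikes: they are no part of the job. Leave any green or purple look-alike of the can_large alone.

How it is judged:
By the outcome, as a careful person would: the job done as asked, in the order asked, and still so for the second after the job is handed in, with the robot touching nothing.
Of plate_a, plate_b, plate_c only 2 to 3 are there at a start; the rules pass over those that are not, and their reading is None.
At some moment in a run one of can_small may be knocked a few centimetres aside while the robot is not near it.
It also fails if it takes over 208 s, if anything falls off the work surface, if the arm or the gripper's body presses on something with over 40 N, if the wrist force passes 120 N, or if a joint passes its speed limit or range.

## Robot

A 7-joint arm with a two-finger parallel gripper is mounted at the origin on the work surface. World frame = base frame: x ahead of the robot, y to its left, z up, the work surface at z = 0. Lengths are in m, angles in rad, forces in N, time in s.
With the tool pointing down it reaches from about 0.425 to 0.825 m from the base axis. Payload 3.6 kg.
Tool frame: the origin (TCP) lies at the very end of the fingers, on their centre line; the grasp point (between the pads) lies 19 mm behind it; z points along the fingers, y is the line along which they close (so a half turn about z gives the same grasp; the last joint's range is limited). The gripper opens to 85 mm and grips with 20 to 120 N. Pads are 22 mm wide; open, the fingers measure 114 mm over their backs; the gripper's body (76 mm by 85 mm) begins 54 mm behind the grasp point. The pads swing forward as they close: fully open they stand 13 mm farther back than shut.
Start: joints at [-1.373, 0.615, -0.013, 1.423, 0.008, 1.103, -0.04], TCP at [0.144, 0.634, 0.197] pointing down, gripper open.
Joint ranges: [-3.12, 3.12], [-0.3, 2.06], [-1.34, 1.32], [0.26, 2.42], [-1.36, 4.5], [0.01, 1.98], [-2.84, 2.84]. Speed limits (rad/s): [2.79, 2.79, 3.14, 3.14, 3.14, 3.14, 3.14].

## Interface

Orientations are given as a rotation vector (axis times angle).
In Python, from cell import telemetry, get_image, job gives the robot as it stands. The module is installed in compiled form; this text tells all that it offers.
- The arm moves only by the tool carry_out, never from a script. Its argument "rows" is a list that holds one entry, the list of rows, each a list of 5 numbers: the closure, from -1 (fully open) to 1 (shut), then the shift along the world's x, y, z in cm, then the turn about the world's z in rad. A call has 1 to 5 rows; each row shifts and turns the commanded pose from where the row before left it; what a row does not reach is not made up. A row lasts 1/8 s, in which the tool goes at most 62.5 mm and 10.7 degrees, less where a joint would pass 70% of its speed; a pose out of reach is approached as far as the arm can. A call with a gripper value outside its range is refused whole. The fingers move at their own pace and stop on an object; "newtons" is the grip in N (left out, the last holds). Time passes only in rows, so rows that do not move let the fingers close. It gives the time, the measured TCP pose, the force, the opening and the grip force at its end, in the units of the state.
- telemetry.state(): the state, without advancing time (a new reading comes with each control period).
- get_image(name): name is "scene" or "top"; returns a dict with "image" (384x512x3 uint8, blue, green, red), "fx", "fy", "cx", "cy" (pixels), "dist_coeffs" ([k1, k2, p1, p2, k3] as OpenCV has them; the pictures are not rectified), "eye" and "orientation" of the camera in the world. Camera axes: x right, y down, z forward; pixel columns grow to the right and rows downward; lengths in m; the calibration is good to about 2 mm. A picture is of the moment at which its call begins. There is no depth.
- job.finish_job(): hands the job in; it is judged then, once.
The state is a dict: "clock": time; "joints": joint angles; "dq": joint speeds; "joint_efforts": joint torques, N m; "position": TCP position; "tool_rot": TCP orientation; "contact_force": force on the tool from outside, world axes, zero at the start; "wrist_torque": the same for the moment, N m; "width": finger opening in m; "finger_force": force on a finger pad.
Only numpy, scipy, OpenCV 4.12 (cv2) and the standard library are available. Lean on these libraries where they do the work, as an engineer would, in place of code of your own. Each camera call takes 0.05 s, during which the arm holds its last target. There are 200 camera calls.

## Working session

There is one attempt and no reset: what is moved stays moved. The work goes in short steps, Python scripts to look and compute and a tool call to move; the robot and the scene stay as the last step left them, time stands still between calls to the robot, and variables do not carry over. Pictures are saved under pics/ and viewed, at most 14 in all, crops included, and the job is handed in when it is done.

Besides the shell and the picture viewer there is one more tool, called after "Call:" as a command line: name --argument value ..., lists and objects as JSON in quotes. carry_out: Moves the arm, as the interface text tells. Its arguments: {"type":"object","properties":{"rows":{"type":"array"},"newtons":{"type":"number"}},"required":["rows"]}

```bash
mkdir -p pics; cat > h.py <<'E'
import numpy as np, cv2
from scipy.spatial.transform import Rotation as R
from cell import telemetry, get_image, job
def cam(n):
    d=get_image(n); return d
def rot(d):
    o=np.array(d["orientation"],float)
    return o if o.shape==(3,3) else R.from_rotvec(o).as_matrix()
def K(d): return np.array([[d["fx"],0,d["cx"]],[0,d["fy"],d["cy"]],[0,0,1.]])
def onplane(d,px,z):
    p=cv2.undistortPoints(np.array(px,float).reshape(-1,1,2),K(d),np.array(d["dist_coeffs"],float)).reshape(-1,2)
    r=np.c_[p,np.ones(len(p))]@rot(d).T
    e=np.array(d["eye"],float)
    return e+r*((z-e[2])/r[:,2])[:,None]
def proj(d,P):
    M=rot(d).T; t=-M@np.array(d["eye"],float)
    return cv2.projectPoints(np.array(P,float).reshape(-1,1,3),cv2.Rodrigues(M)[0],t,K(d),np.array(d["dist_coeffs"],float))[0].reshape(-1,2)
E
python3 - <<'E'
from h import *
for n in("top","scene"):
    d=cam(n); cv2.imwrite(f"pics/{n}0.png",cv2.resize(d["image"],(800,600),interpolation=cv2.INTER_CUBIC)); print(n,d["eye"],d["orientation"],d["fx"],d["cx"],d["cy"])
s=telemetry.state();print({k:np.round(v,3) for k,v in s.items()})
E
```

```text
top [ 0.42888605 -0.09234763  0.96435167] [-2.11924774  2.16883151 -0.12420977] 400.82260673903613 257.63353529499057 196.05840637104734
scene [1.38596113 0.13538393 0.69515175] [-1.46411937 -1.90215206  0.96170072] 417.9547773702046 259.04061348120166 190.7423080653609
{'clock': np.float64(0.1), 'joints': array([-1.373,  0.616, -0.013,  1.425,  0.008,  1.103, -0.04 ]), 'dq': array([ 0.001, -0.003, -0.001, -0.005, -0.001,  0.   , -0.   ]), 'joint_efforts': array([ 1.0000e-03, -4.7039e+01,  2.6000e-01, -1.7157e+01,  1.0000e-02,
        6.0000e-03, -0.0000e+00]), 'position': array([0.144, 0.633, 0.196]), 'tool_rot': array([-0.351, -3.122,  0.004]), 'contact_force': array([-0.62 ,  0.206, -0.095]), 'wrist_torque': array([-0.019, -0.061,  0.005]), 'finger_force': np.float64(0.0), 'width': np.float64(0.086)}
```

View pics/top0.png

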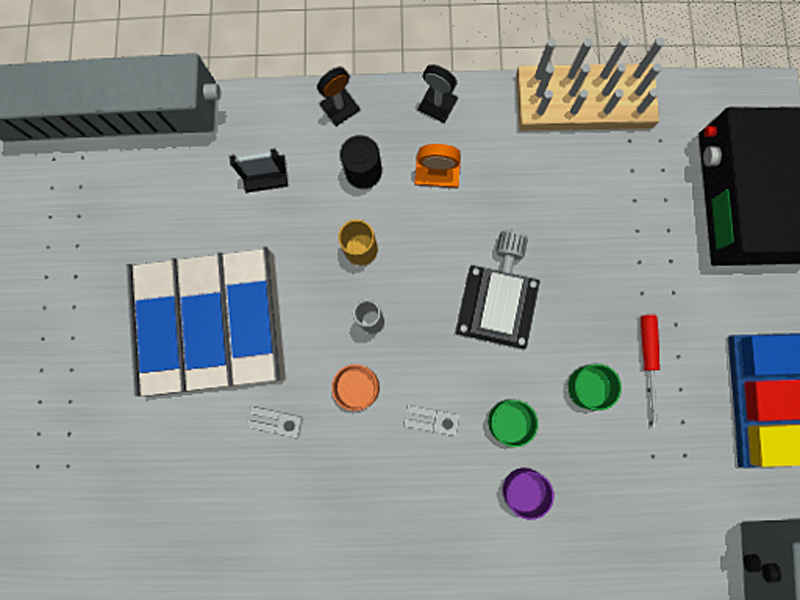

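View pics/scene0.png

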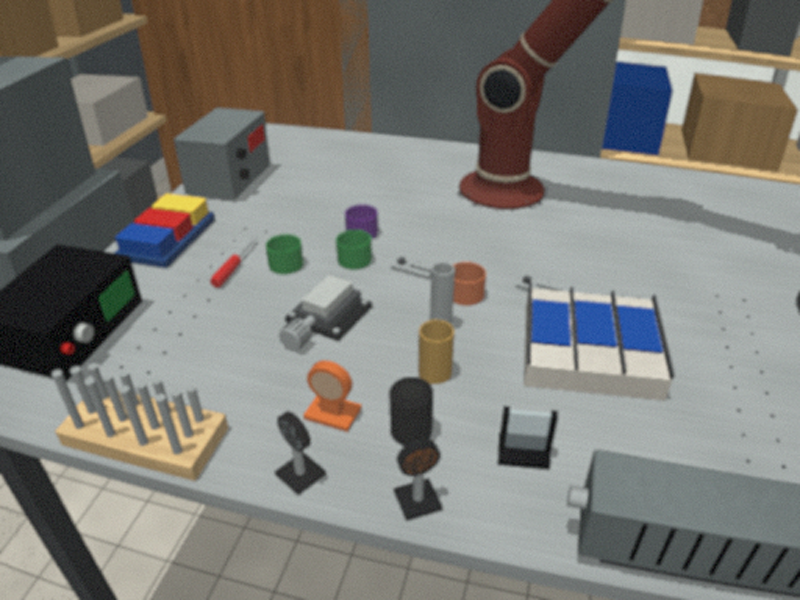

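Both views show three plates in the riser on the left (top view centres ≈ (157,335), (203,330), (250,320)). The copper can is at (356,388), the steel can at (367,317) and the brass can at (357,242). The stage is at (500,300) with its knob towards +x, and the green and purple look-alikes are at the lower right. Next I'll measure these.

```bash
cat >> h.py <<'E'
from scipy.optimize import least_squares
BOX={} 
def mask(img,kind):
    h=cv2.cvtColor(img,cv2.COLOR_BGR2HSV)
    rg={"blue":((100,120,60),(125,255,255)),"copper":((4,90,60),(16,200,255)),"brass":((18,90,40),(30,255,255)),}[kind]
    return cv2.inRange(h,*rg)
def rim(d,m,H,r):
    """fit circle radius r at height H to far-from-camera side of silhouette m"""
    c=max(cv2.findContours(m,cv2.RETR_EXTERNAL,cv2.CHAIN_APPROX_NONE)[0],key=cv2.contourArea)
    P=onplane(d,c.reshape(-1,2),H)[:,:2]
    e=np.array(d["eye"])[:2]; c0=P.mean(0); u=(c0-e)/np.linalg.norm(c0-e)
    Q=P[(P-c0)@u>-0.2*r] if np.linalg.norm(c0-e)>.02 else P
    f=least_squares(lambda x:np.hypot(*(Q-x).T)-r,c0,loss="soft_l1",f_scale=.001)
    return f.x,np.sqrt(np.mean(f.fun**2)),cv2.contourArea(c)
def plates(d,z=.051):
    m=mask(d["image"],"blue"); out=[]
    for c in cv2.findContours(m,cv2.RETR_EXTERNAL,cv2.CHAIN_APPROX_NONE)[0]:
        if cv2.contourArea(c)<300 or c[:,0,0].min()>420: continue
        P=onplane(d,c.reshape(-1,2),z)[:,:2].astype(np.float32)*1000
        (cx,cy),(w,h),a=cv2.minAreaRect(P)
        if w<h: w,h,a=h,w,a+90
        out.append([round(float(v),1) for v in (cx,cy,w,h,(a+90)%180-90)])
    return out
E
python3 - <<'E'
from h import *
d=cam("top"); im=d["image"]
print("plates",plates(d))
def blob(m,x0,y0,x1,y1):
    o=np.zeros_like(m); s=.64
    a=[int(v*s) for v in (x0,y0,x1,y1)]; o[a[1]:a[3],a[0]:a[2]]=m[a[1]:a[3],a[0]:a[2]]; return o
print("L",rim(d,blob(mask(im,"copper"),320,350,395,425),.05,.034))
print("M",rim(d,blob(mask(im,"brass"),325,205,390,275),.085,.0265))
h=cv2.cvtColor(im,cv2.COLOR_BGR2HSV)
# carriage: bright
m=blob(cv2.inRange(h,(0,0,195),(180,60,255)),455,262,545,350)
m=cv2.morphologyEx(m,cv2.MORPH_OPEN,np.ones((3,3)))
c=max(cv2.findContours(m,0,1)[0],key=cv2.contourArea); P=onplane(d,c.reshape(-1,2),.052)[:,:2].astype(np.float32)*1000
print("carr",cv2.minAreaRect(P))
m=blob(cv2.inRange(h,(0,0,0),(180,255,70)),450,255,550,355)
c=max(cv2.findContours(m,0,1)[0],key=cv2.contourArea); P=onplane(d,c.reshape(-1,2),.012)[:,:2].astype(np.float32)*1000
print("foot",cv2.minAreaRect(P))
# riser white parts
m=blob(cv2.inRange(h,(0,0,190),(40,60,255)),120,240,290,400)
cs=[c for c in cv2.findContours(m,0,1)[0] if cv2.contourArea(c)>100]
for c in cs: print("white",cv2.minAreaRect(onplane(d,c.reshape(-1,2),.045)[:,:2].astype(np.float32)*1000))
s=cam("scene")
cr=[cv2.resize(im[180:280,200:360],(800,500),interpolation=3)]
cv2.imwrite("pics/crop1.png",cr[0])
E
```

```text
plates [[519.7, 290.3, 109.0, 60.5, 5.5], [523.1, 220.5, 108.9, 60.7, 5.5], [539.3, 150.5, 108.9, 59.4, 5.3]]
L (array([ 0.43523191, -0.00568869]), np.float64(0.0009286002528585841), 669.5)
M (array([ 0.64909897, -0.01269357]), np.float64(0.0009170429775355228), 526.0)
carr ((553.723388671875, -222.37026977539062), (46.698726654052734, 80.788330078125), 75.43793487548828)
foot ((553.2915649414062, -221.7505340576172), (109.78874206542969, 108.99037170410156), 76.02412414550781)
white ((448.251220703125, 286.30718994140625), (32.56026077270508, 60.278934478759766), 5.963993072509766)
white ((453.92523193359375, 215.91578674316406), (29.320581436157227, 60.793052673339844), 5.625064373016357)
white ((465.28057861328125, 146.2688751220703), (38.192012786865234, 60.81957244873047), 4.992630958557129)
white ((602.9183959960938, 301.5004577636719), (52.74052047729492, 60.074031829833984), 5.579592227935791)
white ((607.9811401367188, 230.67874145507812), (55.82888412475586, 60.79963302612305), 5.933723449707031)
white ((619.2109985351562, 161.1479034423828), (46.344520568847656, 60.83983612060547), 5.541564464569092)
```

View pics/crop1.png

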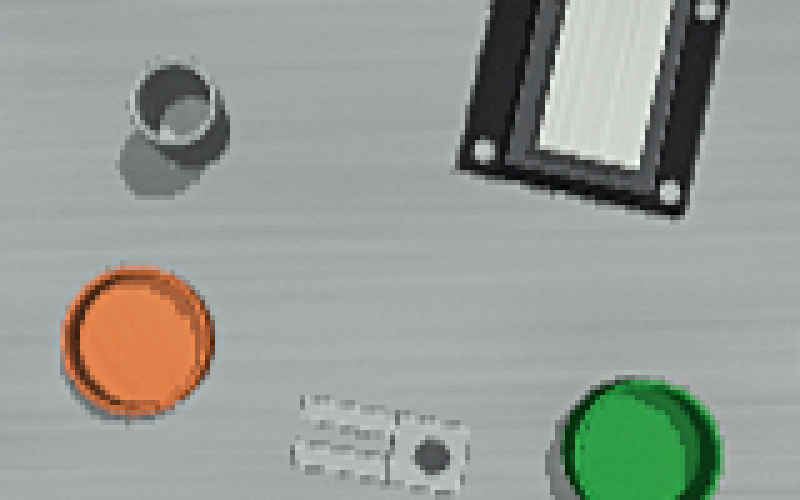

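The copper can fits at (435,-6) mm and the brass can at (649,-13). The stage is at (553.5,-222) with yaw -14.3°. The riser's front middle edge is at (438,214), yaw 5.5°. All plates measure about 109x60 mm. In the crop, the steel can's rim is at (174,101). I'll start with the right-hand plate.

Call:
carry_out --rows '[[[1,4,-4,0,0.08],[1,4,-4,0,0.08],[1,4,-4,0,0.08],[1,4,-4,0,0.078],[1,4,-4,0,0]]]' --newtons 60

```text
clock: 0.82
position: [0.3455, 0.4322, 0.1968]
tool_rot: [-0.149, 3.138, 0.0]
contact_force: [1.0, 0.6, 0.5]
width: -0.0001
finger_force: 0.0
```

Call:
carry_out --rows '[[[1,4,-4,0,0],[1,4,-4,0,0],[1,4,-4,0,0],[1,4,-4,0,0],[1,4,-4,0,0]]]'

```text
clock: 1.45
position: [0.5453, 0.2324, 0.1967]
tool_rot: [0.148, -3.138, -0.0]
contact_force: [0.6, 0.7, -0.2]
width: -0.0004
finger_force: 0.0
```

Call:
carry_out --rows '[[[1,4,-4,-2,0],[1,3.5,-3.5,-3,0],[1,0,0,-3,0],[1,0,0,0,0],[1,0,0,0,0]]]'

```text
clock: 2.08
position: [0.6195, 0.1603, 0.1179]
tool_rot: [-0.151, 3.137, 0.002]
contact_force: [0.6, 0.3, -0.8]
width: -0.0001
finger_force: 0.0
```

```bash
python3 - <<'E'
from h import *
s=telemetry.state();print({k:np.round(s[k],4) for k in("clock","position","tool_rot","contact_force","width")}); print(R.from_rotvec(s["tool_rot"]).as_matrix()[:,1])
E
```

```text
{'clock': np.float64(2.075), 'position': array([0.6195, 0.1603, 0.1179]), 'tool_rot': array([-1.5080e-01,  3.1366e+00,  1.9000e-03]), 'contact_force': array([ 0.5905,  0.2725, -0.7622]), 'width': np.float64(-0.0001)}
[-0.09591657  0.99538875  0.00111726]
```

Call:
carry_out --rows '[[[1,0,-0.2,-3,0],[1,0,0,-2.5,0],[1,0,0,-1.0,0],[1,0,0,-0.4,0],[1,0,0,0,0]]]'

```text
clock: 2.7
position: [0.6199, 0.1573, 0.0489]
tool_rot: [-0.149, 3.136, 0.001]
contact_force: [0.8, 0.0, 0.4]
width: 0.0001
finger_force: 0.0
```

Call:
carry_out --rows '[[[1,-1.2,-0.115,0,0],[1,-1.2,-0.115,0,0],[1,-1.2,-0.115,0,0],[1,-1.2,-0.115,0,0],[1,-1.2,-0.115,0,0]]]'

```text
clock: 3.32
position: [0.5583, 0.151, 0.0479]
tool_rot: [0.148, -3.138, 0.0]
contact_force: [-0.1, 0.3, 0.1]
width: 0.0004
finger_force: 0.0
```

Call:
carry_out --rows '[[[1,-1.0,-0.095,0,0],[1,-1.0,-0.095,0,0],[1,-0.8,-0.08,0,0],[1,-0.4,-0.04,0,0],[1,0,0,0,0]]]'

```text
clock: 3.95
position: [0.5272, 0.1479, 0.0478]
tool_rot: [-0.148, 3.138, -0.0]
contact_force: [-0.2, -0.8, 0.1]
width: -0.0003
finger_force: 0.0
```

```bash
python3 - <<'E'
from h import *
d=cam("top"); print(plates(d)); cv2.imwrite("pics/a.png",cv2.resize(d["image"][130:300,60:280],(776,600),interpolation=3))
E
```

```text
[[489.1, 214.6, 59.0, 41.6, 89.0], [506.2, 147.3, 59.3, 43.5, -82.5]]
```

View pics/a.png

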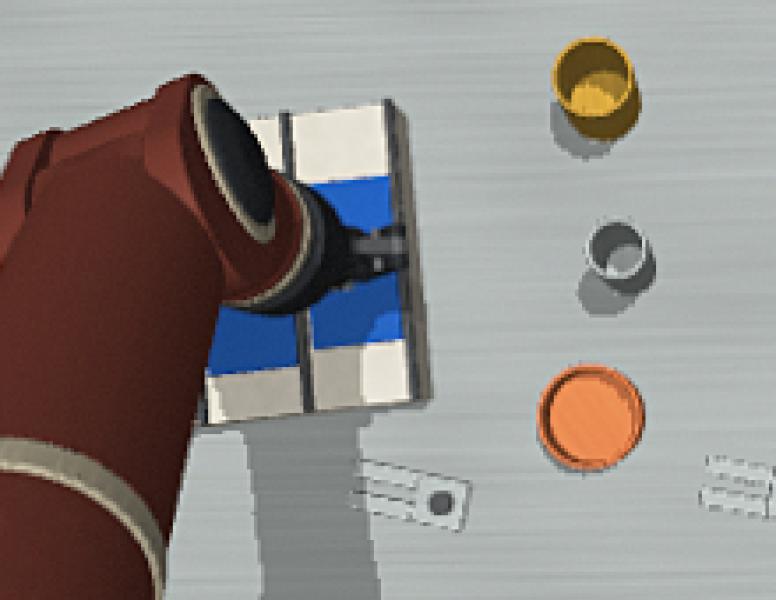

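The top view shows the gripper over the right plate, which hasn't moved: the white gap in front is still about 38 mm, at crop (360,372). I'll check the side view.

```bash
python3 - <<'E'
from h import *
d=cam("scene"); p=proj(d,[telemetry.state()["position"]])[0]; print(p, plates(d))
x,y=int(p[0]),int(p[1]); print(telemetry.state()["position"])
c=d["image"][y-60:y+60,x-80:x+80]; cv2.imwrite("pics/b.png",cv2.resize(c,(800,600),interpolation=3))
E
```

```text
[351.43332974 202.64096094] [[523.8, 289.4, 106.8, 61.2, 4.9], [528.0, 219.8, 108.2, 60.3, 5.5], [543.9, 150.1, 107.5, 59.1, 4.6], [460.2, -616.7, 193.0, 158.6, -0.0], [-580.6, 332.8, 780.2, 170.0, -2.9]]
[0.52768702 0.14797004 0.04783608]
```

View pics/b.png

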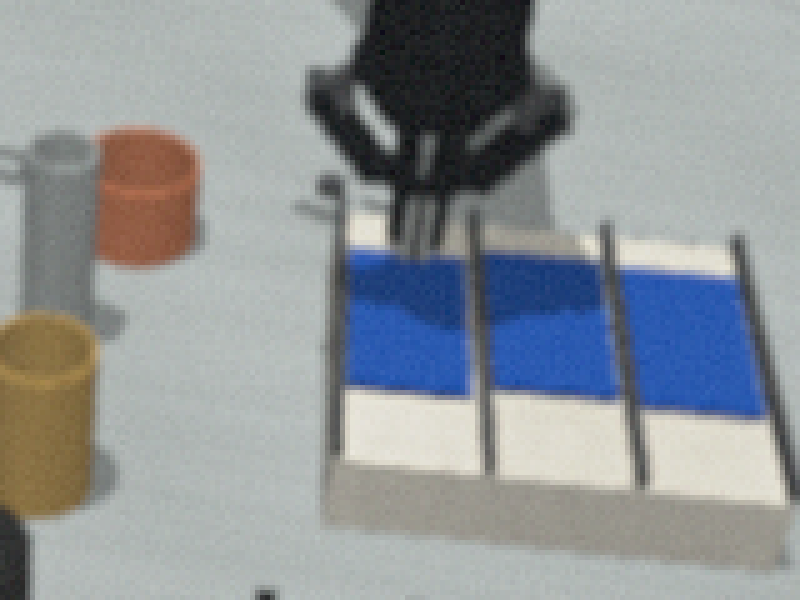

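```bash
python3 - <<'E'
from h import *
d=get_image("scene"); t=get_image("top"); p=telemetry.state()["position"]
for z in (0,.01,.02,.03): 
    q=[p+np.array([dx,0,z]) for dx in (-.011,0,.011)]
    print(z,proj(d,q).round(1).tolist(),proj(t,q).round(1).tolist())
print((proj(d,[p])[0]-[80,60]))
E
```

```text
0 [[351.8, 200.1], [351.4, 202.6], [351.1, 205.3]] [[160.6, 213.6], [160.6, 208.8], [160.7, 204.1]]
0.01 [[352.3, 196.9], [351.9, 199.5], [351.6, 202.1]] [[159.5, 213.2], [159.5, 208.4], [159.5, 203.6]]
0.02 [[352.8, 193.8], [352.5, 196.3], [352.1, 198.9]] [[158.3, 212.8], [158.4, 207.9], [158.4, 203.1]]
0.03 [[353.3, 190.6], [353.0, 193.1], [352.6, 195.7]] [[157.1, 212.4], [157.2, 207.5], [157.2, 202.6]]
[271.42777836 142.64604372]
```

The side view shows the fingertip at crop (420,255), clearly above where the reported TCP projects (400,300). The real tip is a couple of cm higher than reported, so I'll feel downward gently.

Call:
carry_out --rows '[[[1,0,0,-0.5,0],[1,0,0,-0.4,0],[1,0,0,0,0]]]'

```text
clock: 4.53
position: [0.5268, 0.1478, 0.0382]
tool_rot: [0.148, -3.137, 0.001]
contact_force: [-0.1, -1.0, -0.1]
width: 0.0002
finger_force: 0.0
```

```bash
python3 - <<'E'
from h import *
d=get_image("scene"); p=telemetry.state()["position"]; print(p, telemetry.state()["contact_force"])
c=d["image"][130:250,271:431]; cv2.imwrite("pics/c.png",cv2.resize(c,(800,600),interpolation=3))
# dark gripper tip: lowest gray finger row near col 355
g=cv2.cvtColor(d["image"],cv2.COLOR_BGR2HSV); 
for y in range(180,206): print(y,[tuple(int(v) for v in g[y,x]) for x in (350,353,356,359)])
E
```

```text
[0.52705303 0.14780843 0.03846482] [0.33181092 0.56984957 0.52323494]
180 [(85, 46, 33), (80, 38, 40), (135, 11, 47), (126, 38, 34)]
181 [(113, 29, 35), (75, 16, 32), (113, 26, 40), (102, 33, 39)]
182 [(84, 34, 37), (60, 20, 25), (60, 10, 25), (120, 25, 31)]
183 [(126, 33, 39), (90, 27, 48), (0, 7, 36), (128, 28, 36)]
184 [(160, 27, 28), (105, 14, 72), (60, 4, 65), (103, 51, 35)]
185 [(45, 12, 42), (150, 3, 95), (60, 3, 91), (30, 5, 53)]
186 [(60, 7, 39), (75, 9, 108), (110, 8, 100), (0, 7, 71)]
187 [(83, 27, 38), (60, 7, 109), (30, 2, 105), (30, 21, 85)]
188 [(113, 21, 49), (50, 8, 97), (80, 7, 105), (42, 13, 96)]
189 [(15, 11, 47), (68, 11, 93), (80, 8, 100), (17, 18, 101)]
190 [(68, 18, 57), (60, 3, 80), (60, 5, 109), (30, 19, 109)]
191 [(90, 4, 62), (120, 3, 80), (90, 5, 94), (16, 24, 117)]
192 [(42, 17, 74), (60, 10, 79), (60, 12, 88), (60, 4, 116)]
193 [(100, 10, 77), (120, 9, 86), (40, 10, 79), (115, 68, 109)]
194 [(98, 22, 94), (30, 6, 83), (112, 44, 87), (110, 152, 114)]
195 [(114, 38, 108), (30, 6, 86), (112, 92, 114), (108, 205, 118)]
196 [(110, 87, 114), (114, 54, 90), (112, 131, 121), (110, 179, 124)]
197 [(110, 148, 121), (112, 130, 110), (110, 165, 122), (110, 195, 124)]
198 [(111, 175, 125), (110, 171, 121), (109, 197, 119), (110, 184, 125)]
199 [(109, 185, 124), (109, 187, 124), (109, 210, 120), (110, 191, 123)]
200 [(109, 187, 124), (109, 196, 121), (109, 195, 123), (108, 195, 124)]
201 [(110, 194, 122), (108, 202, 120), (108, 192, 121), (109, 198, 121)]
202 [(109, 190, 125), (109, 184, 125), (109, 191, 120), (110, 180, 126)]
203 [(109, 188, 144), (109, 191, 120), (109, 193, 124), (109, 184, 126)]
204 [(109, 194, 160), (108, 202, 121), (109, 190, 122), (109, 187, 124)]
205 [(109, 201, 169), (110, 181, 148), (109, 187, 124), (109, 214, 118)]
```

Call:
carry_out --rows '[[[1,0,0,-0.4,0],[1,0,0,-0.4,0],[1,0,0,0,0]]]'

```text
clock: 4.95
position: [0.5269, 0.1478, 0.0304]
tool_rot: [0.148, -3.137, 0.0]
contact_force: [0.0, 0.3, 0.1]
width: -0.0002
finger_force: 0.0
```

Call:
carry_out --rows '[[[1,0,0,-0.3,0],[1,0,0,0,0]]]'

```text
clock: 5.2
position: [0.527, 0.1479, 0.0276]
tool_rot: [0.148, -3.138, 0.0]
contact_force: [0.3, -0.4, -0.4]
width: -0.0004
finger_force: 0.0
```

Call:
carry_out --rows '[[[1,0,0,-0.3,0],[1,0,0,0,0]]]'

```text
clock: 5.45
position: [0.5271, 0.1479, 0.0246]
tool_rot: [0.148, -3.138, 0.0]
contact_force: [-0.1, -1.1, -0.3]
width: 0.0001
finger_force: 0.0
```

```bash
python3 - <<'E'
from h import *
d=get_image("scene"); s=telemetry.state(); print(s["position"], s["contact_force"],plates(d)[:3],proj(d,[s["position"]]))
c=d["image"][142:262,271:431]; cv2.imwrite("pics/c.png",cv2.resize(c,(800,600),interpolation=3))
E
```

```text
[0.52713627 0.14789034 0.0247025 ] [-0.47628301 -0.14819189  0.78069017] [[524.1, 289.4, 107.4, 60.6, 5.3], [528.0, 219.6, 108.2, 59.9, 5.5], [543.6, 149.8, 107.7, 58.7, 5.4]] [[350.239101   209.62819411]]
```

View pics/c.png

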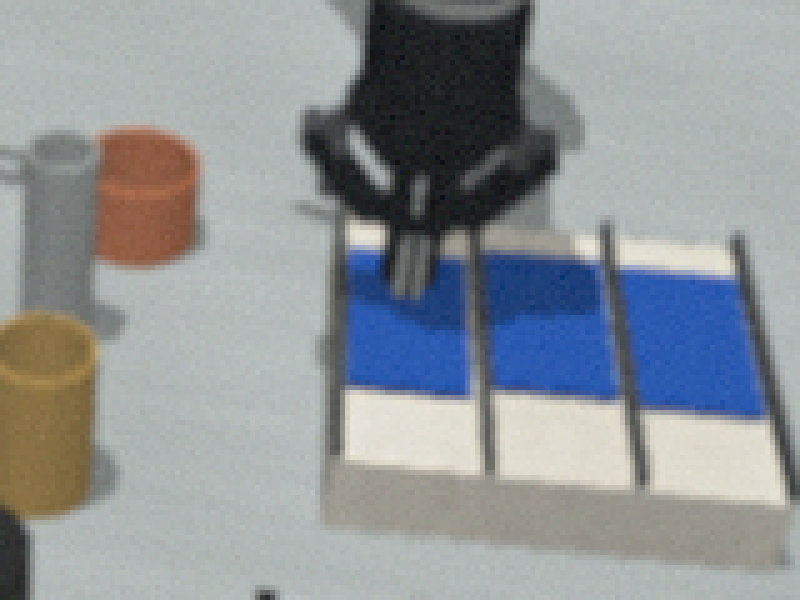

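Call:
carry_out --rows '[[[1,0,0,-0.3,0],[1,0,0,0,0]]]'

```text
clock: 5.75
position: [0.527, 0.1479, 0.0215]
tool_rot: [0.148, -3.138, 0.0]
contact_force: [-0.4, 0.2, 0.2]
width: -0.0002
finger_force: 0.0
```

Call:
carry_out --rows '[[[1,0,0,-0.2,0],[1,0,0,0,0]]]'

```text
clock: 6.0
position: [0.5271, 0.1479, 0.0196]
tool_rot: [0.148, -3.138, 0.0]
contact_force: [0.1, -1.2, -0.1]
width: -0.0003
finger_force: 0.0
```

Call:
carry_out --rows '[[[1,0,0,-0.2,0],[1,0,0,0,0]]]'

```text
clock: 6.25
position: [0.5271, 0.1479, 0.0176]
tool_rot: [0.148, -3.138, 0.0]
contact_force: [0.2, 0.4, -0.1]
width: -0.0001
finger_force: 0.0
```

Call:
carry_out --rows '[[[1,0,0,-0.2,0],[1,0,0,0,0]]]'

```text
clock: 6.5
position: [0.5274, 0.148, 0.0166]
tool_rot: [-0.148, 3.138, 0.0]
contact_force: [-0.2, 0.3, 5.5]
width: 0.0002
finger_force: 2.9
```

Call:
carry_out --rows '[[[1,0,0,-0.2,0],[1,0,0,0,0]]]'

```text
clock: 6.75
position: [0.5274, 0.148, 0.0166]
tool_rot: [-0.148, 3.137, 0.0]
contact_force: [-5.3, -0.8, 17.2]
width: -0.0
finger_force: 9.3
```

Call:
carry_out --rows '[[[1,0,0,-0.15,0],[1,0,0,0,0]]]'

```text
clock: 7.0
position: [0.5275, 0.148, 0.0165]
tool_rot: [-0.148, 3.137, 0.0]
contact_force: [-7.1, -2.3, 28.6]
width: -0.0002
finger_force: 14.1
```

```bash
python3 - <<'E'
from h import *
d=get_image("scene"); s=telemetry.state(); print(s["position"], s["contact_force"],s["joints"],plates(d)[:3],proj(d,[s["position"]]))
g=cv2.cvtColor(d["image"],cv2.COLOR_BGR2HSV)[...,1]
m=(g[180:225,330:375]<90).astype(int)
for r,y in zip(m,range(180,225)): print(y,"".join(".#"[v] for v in r))
E
```

```text
[0.52747538 0.14799678 0.01648086] [-6.80175651 -2.01326424 28.30228444] [-0.29012971  0.70164714 -0.03640662  1.89780343  0.04609731  0.5415518
  1.30748033] [[523.9, 289.4, 107.0, 60.6, 5.3], [527.8, 219.6, 107.8, 60.0, 5.4], [543.6, 149.8, 107.7, 58.7, 5.4]] [[349.85507148 212.2025144 ]]
180 #############################################
181 #############################################
182 #############################################
183 ###########.#################################
184 #############################################
185 ###########################.#################
186 #############################################
187 #############################################
188 #############################################
189 #############################################
190 #############################################
191 #############################################
192 ###########.....#############################
193 ###########........#########..########.......
194 ##########........##########.....####........
195 ##########........##########......####.......
196 ####
[... 741 characters left out ...]

211 ##########.........................####......
212 ##########.........................###.......
213 ##########.........................####......
214 ##########.........................####......
215 ##########.........................####......
216 ##########.........................####......
217 ##########.........................####......
218 ##########.........................####......
219 ################...................#####.....
220 ##########################.........##########
221 #############################################
222 #############################################
223 #############################################
224 #############################################
```

```bash
python3 - <<'E'
from h import *
d=get_image("scene"); print(onplane(d,[[349.5,202.5],[352.5,203.5],[355.5,203.5]],.051)*1000)
print(onplane(d,[[340,193],[340,219]],.055)*1000)
E
```

```text
[[532.54099759 143.1075689   51.        ]
 [534.73255426 150.81918468  51.        ]
 [532.81348793 158.18054077  51.        ]]
[[504.00850509 115.70985384  55.        ]
 [607.81749152 126.67189675  55.        ]]
```

Contact was at reported z = 0.0165 on the plate top (0.051), so the true tip is 34.5 mm above the reported height; xy agrees within a few mm. I'll go back behind the plate and push at the right height.

Call:
carry_out --rows '[[[1,0,0,1.5,0],[1,1,0.1,1.5,0],[1,3,0.29,0,0],[1,3,0.29,0,0],[1,2,0.2,0,0]]]'

```text
clock: 7.72
position: [0.6187, 0.1567, 0.0423]
tool_rot: [-0.147, 3.137, 0.0]
contact_force: [-0.5, 0.5, 0.5]
width: 0.0001
finger_force: 0.0
```

Call:
carry_out --rows '[[[1,0.4,0.03,-1,0],[1,0,0,-1,0],[1,0,0,0,0]]]'

```text
clock: 8.1
position: [0.6188, 0.1567, 0.0206]
tool_rot: [0.149, -3.133, 0.001]
contact_force: [0.3, 0.4, 0.5]
width: 0.0
finger_force: 0.0
```

Call:
carry_out --rows '[[[1,0,0,-0.4,0],[1,0,0,-0.3,0],[1,-0.9,-0.09,0,0],[1,-0.9,-0.09,0,0],[1,-1.0,-0.095,0,0]]]'

```text
clock: 8.72
position: [0.5926, 0.1543, 0.0156]
tool_rot: [-0.148, 3.138, 0.0]
contact_force: [0.2, -0.3, 0.3]
width: 0.0002
finger_force: 0.1
```

Call:
carry_out --rows '[[[1,-1.2,-0.115,0,0],[1,-1.2,-0.115,0,0],[1,-1.2,-0.115,0,0],[1,-1.2,-0.115,0,0],[1,-1.0,-0.1,0,0]]]'

```text
clock: 9.35
position: [0.5347, 0.1487, 0.0155]
tool_rot: [-0.148, 3.138, 0.0]
contact_force: [0.7, 0.6, 0.3]
width: 0.0001
finger_force: 0.5
```

Call:
carry_out --rows '[[[1,-0.8,-0.08,0,0],[1,-0.5,-0.05,0,0],[1,0,0,0,0]]]'

```text
clock: 9.72
position: [0.5217, 0.1473, 0.0152]
tool_rot: [0.148, -3.137, 0.0]
contact_force: [0.3, -0.2, -0.3]
width: 0.0002
finger_force: 0.0
```

```bash
python3 - <<'E'
from h import *
d=get_image("scene"); print(plates(d)[:3]); print(plates(get_image("top")))
E
```

```text
[[524.0, 289.4, 107.2, 61.7, 4.5], [528.0, 219.6, 108.1, 60.1, 5.4], [463.4, -615.6, 192.0, 158.9, 3.0]]
[[458.4, 143.7, 110.1, 60.0, 4.2]]
```

Call:
carry_out --rows '[[[1,-0.4,-0.04,0,0],[1,0,0,0,0],[0.5,0,0,3,0],[-1,-1,-0.1,4,0],[-1,-4.5,-0.22,0,0]]]'

```text
clock: 10.45
position: [0.4676, 0.1447, 0.088]
tool_rot: [-0.145, 3.128, 0.004]
contact_force: [-1.1, 1.0, -1.2]
width: 0.0541
finger_force: 0.0
```

Call:
carry_out --rows '[[[-1,-4.1,-0.2,0,0],[-1,0,0,0,0],[-1,0,0,0,0]]]'

```text
clock: 10.82
position: [0.4233, 0.142, 0.0856]
tool_rot: [-0.148, 3.136, 0.001]
contact_force: [0.5, 0.4, -0.8]
width: 0.0856
finger_force: 0.0
```

```bash
python3 - <<'E'
from h import *
print(plates(get_image("scene"))[:3]); s=telemetry.state();print(s["position"],s["width"])
E
```

```text
[[523.8, 289.7, 107.1, 61.0, 5.6], [527.8, 219.8, 107.8, 60.3, 5.5], [458.6, 143.0, 106.4, 58.6, 3.5]]
[0.42374567 0.14201035 0.0854996 ] 0.08544866538706918
```

Call:
carry_out --rows '[[[-1,-0.3,-0.1,-3,0],[-1,0,0,-3,0],[-1,0,0,-2.3,0],[-1,0,0,-1,0],[-1,0,0,0,0]]]'

```text
clock: 11.5
position: [0.4197, 0.1407, -0.0082]
tool_rot: [0.147, -3.138, 0.001]
contact_force: [-0.1, -0.3, -0.6]
width: 0.0853
finger_force: 0.0
```

Call:
carry_out --rows '[[[1,0,0,0,0],[1,0,0,0,0],[1,0,0,0,0],[1,0,0,0,0]]]'

```text
clock: 12.0
position: [0.42, 0.141, -0.0069]
tool_rot: [-0.148, 3.136, 0.001]
contact_force: [-0.7, -0.5, 6.0]
width: 0.0588
finger_force: 63.2
```

```bash
python3 - <<'E'
from h import *
d=get_image("scene");print(plates(d)[:3]); s=telemetry.state();print(s["position"],s["width"],s["contact_force"],s["finger_force"])
x,y=proj(d,[[.42,.142,.05]])[0].astype(int)
cv2.imwrite("pics/d.png",cv2.resize(d["image"][y-60:y+60,x-80:x+80],(800,600),interpolation=3))
E
```

```text
[[523.9, 289.4, 107.0, 60.6, 5.3], [527.8, 219.8, 107.8, 60.3, 5.5], [458.6, 143.5, 103.4, 58.5, 5.8]]
[ 0.42000209  0.14101884 -0.00695002] 0.058428746990472506 [-1.04983804 -0.30419732  5.9373293 ] 63.25115919113159
```

View pics/d.png

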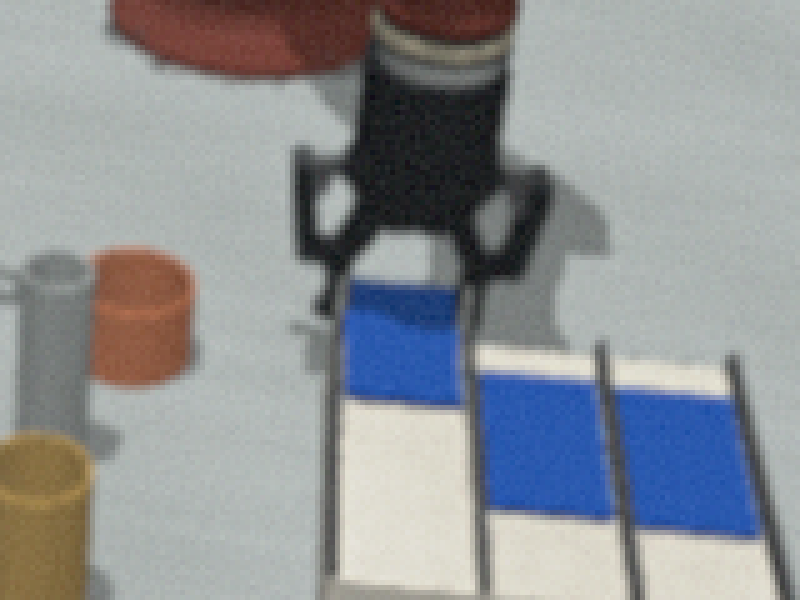

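The image shows the plate held by both fingers at its protruding end (405,300), still level in its channel. Lifting it and carrying it over the stage.

Call:
carry_out --rows '[[[1,0,0,2,0],[1,0,0,4,0],[1,0,0,4,0],[1,1,-2,3,0],[1,1,-5,0,-0.046]]]'

```text
clock: 12.68
position: [0.4416, 0.073, 0.1247]
tool_rot: [-0.084, 3.134, 0.004]
contact_force: [1.0, -0.8, -0.5]
width: 0.0581
finger_force: 64.5
```

Call:
carry_out --rows '[[[1,1.5,-5,0,-0.06],[1,1.5,-5,0,-0.06],[1,1.5,-5,0,-0.06],[1,1.5,-5,0,-0.06],[1,1.2,-4,0,-0.06]]]'

```text
clock: 13.3
position: [0.511, -0.1716, 0.1221]
tool_rot: [-0.4, -3.115, 0.001]
contact_force: [0.9, -0.3, -0.3]
width: 0.0584
finger_force: 64.4
```

Call:
carry_out --rows '[[[1,0.85,-4.45,0,0],[1,0,0,0,0],[1,0,0,0,0]]]'

```text
clock: 13.68
position: [0.5191, -0.2127, 0.1218]
tool_rot: [-0.394, -3.115, -0.002]
contact_force: [0.9, 0.8, 0.2]
width: 0.0587
finger_force: 64.4
```

```bash
cat >> h.py <<'E'
def blues(d,z,lo=150):
    m=mask(d["image"],"blue"); out=[]
    for c in cv2.findContours(m,cv2.RETR_EXTERNAL,cv2.CHAIN_APPROX_NONE)[0]:
        if cv2.contourArea(c)<lo: continue
        P=onplane(d,c.reshape(-1,2),z)[:,:2].astype(np.float32)*1000
        (cx,cy),(w,h),a=cv2.minAreaRect(P)
        if w<h: w,h,a=h,w,a+90
        if cx<300 or cx>750 or abs(cy)>450: continue
        out.append([round(float(v),1) for v in (cx,cy,w,h,(a+90)%180-90)]+[cv2.boundingRect(c)])
    return out
E
python3 - <<'E'
from h import *
s=telemetry.state();print(s["position"],s["width"],s["tool_rot"],s["contact_force"])
z=s["position"][2]+.007+.051
for n in("scene","top"):
    d=get_image(n);print(n,blues(d,z)); cv2.imwrite(f"pics/e_{n}.png",d["image"])
a=cv2.imread("pics/e_top.png")[130:350,200:400];b=cv2.imread("pics/e_scene.png")[80:300,100:300]
cv2.imwrite("pics/e.png",cv2.resize(np.hstack([a,b]),(800,440),interpolation=3))
E
```

```text
[ 0.51907822 -0.21271501  0.12177057] 0.05865047598789883 [-3.93813766e-01 -3.11514982e+00 -2.05810555e-03] [0.87100252 0.7842113  0.20721826]
scene [[696.4, 258.6, 85.9, 48.5, 5.3, (395, 196, 29, 29)], [699.5, 202.8, 86.5, 48.0, 5.4, (368, 193, 27, 29)], [559.4, -220.3, 109.0, 61.0, -11.9, (184, 133, 37, 25)]]
top [[506.8, 236.4, 93.0, 52.0, 5.6, (87, 190, 28, 49)], [509.9, 176.4, 93.4, 52.1, 5.5, (116, 187, 29, 50)]]
```

View pics/e.png

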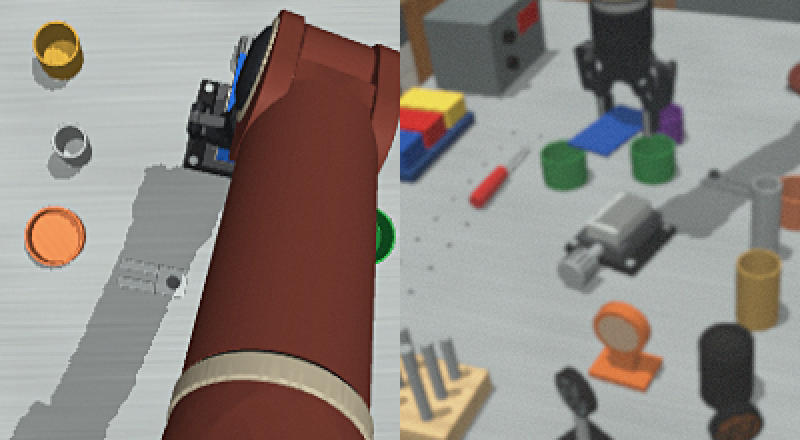

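The plate is held flat over the stage (scene crop (605,130)). I'll use the carriage in the same scene view to remove that camera's bias.

```bash
python3 - <<'E'
from h import *
d=get_image("scene"); im=d["image"]; h=cv2.cvtColor(im,cv2.COLOR_BGR2HSV)
# foot (black) rectangle at z=.012 and carriage top
x0,y0=proj(d,[[.5535,-.222,.05]])[0].astype(int)
w=np.zeros(im.shape[:2],np.uint8); w[y0-30:y0+35,x0-40:x0+40]=255
for lo in (165,175,185):
    m=cv2.inRange(h,(0,0,lo),(180,60,255))&w
    m=cv2.morphologyEx(m,cv2.MORPH_OPEN,np.ones((3,3)))
    cs=cv2.findContours(m,0,1)[0]
    c=max(cs,key=cv2.contourArea); print(lo,cv2.minAreaRect(onplane(d,c.reshape(-1,2),.052)[:,:2].astype(np.float32)*1000))
E
```

```text
165 ((523.35986328125, -263.874267578125), (179.3233642578125, 340.12548828125), 65.5198974609375)
175 ((522.06103515625, -260.3931884765625), (168.6256103515625, 335.2110595703125), 65.16712188720703)
185 ((578.5243530273438, -251.80145263671875), (17.717456817626953, 13.1517972946167), 14.762215614318848)
```

Call:
carry_out --rows '[[[1,0,-0.15,-4,0],[1,0,0,-4,0],[1,0,0,-2.5,0],[1,0,0,-1,0],[1,0,0,0,0]]]'

```text
clock: 14.45
position: [0.5198, -0.2145, 0.0073]
tool_rot: [-0.393, -3.116, -0.001]
contact_force: [-0.0, -0.1, -0.6]
width: 0.0586
finger_force: 64.4
```

Call:
carry_out --rows '[[[1,0,0,-0.3,0],[1,0,0,0,0]]]'

```text
clock: 14.7
position: [0.5203, -0.2154, 0.0051]
tool_rot: [0.394, 3.115, -0.001]
contact_force: [-0.1, 0.1, -1.8]
width: 0.0584
finger_force: 64.4
```

Call:
carry_out --rows '[[[1,0,0,-0.2,0],[1,0,0,0,0]]]'

```text
clock: 14.95
position: [0.5197, -0.2153, 0.0024]
tool_rot: [0.395, 3.117, -0.0]
contact_force: [-1.1, 0.6, -1.0]
width: 0.0584
finger_force: 64.4
```

Call:
carry_out --rows '[[[1,0,0,-0.15,0],[1,0,0,0,0]]]'

```text
clock: 15.2
position: [0.5199, -0.2153, 0.0009]
tool_rot: [0.394, 3.117, -0.0]
contact_force: [-0.3, 0.2, -0.5]
width: 0.0582
finger_force: 64.5
```

Call:
carry_out --rows '[[[1,0,0,-0.1,0],[1,0,0,0,0]]]'

```text
clock: 15.45
position: [0.5199, -0.2153, 0.0008]
tool_rot: [0.394, 3.116, -0.0]
contact_force: [-1.8, 0.2, 6.6]
width: 0.0587
finger_force: 65.1
```

```bash
python3 - <<'E'
from h import *
d=get_image("scene");print(blues(d,.058)); s=telemetry.state();print(s["position"],s["contact_force"],s["wrist_torque"])
E
```

```text
[[533.2, 287.6, 105.6, 61.4, 4.5, (395, 196, 29, 29)], [537.1, 218.6, 106.6, 59.5, 5.4, (368, 193, 27, 29)], [558.0, -223.6, 107.4, 58.9, -12.4, (189, 172, 34, 27)]]
[ 0.51988649 -0.21531579  0.00078251] [-0.60745914  0.24297534  6.39739139] [ 0.13896559  0.2860579  -0.02030939]
```

Call:
carry_out --rows '[[[-0.2,0,0,0,0],[-1,0,0,0,0],[-1,0,0,0.5,0],[-1,0,0,5,0],[0,0,0,5,0]]]'

```text
clock: 16.12
position: [0.5193, -0.2151, 0.1056]
tool_rot: [-0.394, -3.115, -0.0]
contact_force: [1.1, -0.1, 0.1]
width: 0.0696
finger_force: 0.0
```

Call:
carry_out --rows '[[[1,0,3,2,0],[1,0.7,5,0,0.06],[1,0.8,6,0,0.06],[1,1,6,0,0.06],[1,1,6,0,0.06]]]'

```text
clock: 16.75
position: [0.555, 0.0465, 0.1251]
tool_rot: [0.016, 3.141, -0.0]
contact_force: [0.4, -0.7, 0.2]
width: 0.0
finger_force: 0.0
```

Call:
carry_out --rows '[[[1,1,6,0,0.06],[1,1,6,0,0.046],[1,1,4,0,0],[1,1,2.2,0,0],[1,0,0,0,0]]]'

```text
clock: 17.38
position: [0.5944, 0.2295, 0.1245]
tool_rot: [0.154, -3.138, -0.002]
contact_force: [0.0, -0.6, -0.0]
width: 0.0001
finger_force: 0.0
```

```bash
python3 - <<'E'
from h import *
print([b for b in blues(get_image("top"),.058) if b[1]<0]); s=telemetry.state();print(s["position"],R.from_rotvec(s["tool_rot"]).as_matrix()[:2,1],s["clock"])
print([b for b in blues(get_image("scene"),.058)])
E
```

```text
[[552.1, -223.6, 110.7, 60.4, -14.8, (304, 169, 36, 52)]]
[0.59427815 0.22681559 0.12441742] [-0.0952474   0.99545335] 17.425
[[533.5, 288.0, 106.9, 60.6, 5.9, (395, 196, 29, 29)], [537.5, 219.0, 107.5, 59.7, 5.8, (368, 193, 27, 29)], [557.0, -222.9, 108.6, 59.1, -14.8, (189, 172, 39, 27)]]
```

Plate one lies at (552.1,-223.6), yaw -14.8°, within about 2 mm of the carriage centre. Next is the middle plate.

Call:
carry_out --rows '[[[1,0,0.05,-4,0],[1,0,0,-4,0],[1,0,0,-2,0],[1,0,0,-1.1,0],[1,0,0,0,0]]]'

```text
clock: 18.1
position: [0.5946, 0.2259, 0.0136]
tool_rot: [0.146, -3.137, 0.002]
contact_force: [-0.4, 0.9, 0.2]
width: -0.0
finger_force: 0.0
```

Call:
carry_out --rows '[[[1,-0.8,-0.08,0,0],[1,-1,-0.095,0,0],[1,-1.2,-0.115,0,0],[1,-1.2,-0.115,0,0],[1,-1.2,-0.115,0,0]]]'

```text
clock: 18.73
position: [0.5412, 0.2225, 0.0147]
tool_rot: [-0.148, 3.135, 0.001]
contact_force: [2.5, 0.3, 3.5]
width: -0.0
finger_force: 2.2
```

Call:
carry_out --rows '[[[1,-1.2,-0.115,0,0],[1,-1,-0.1,0,0],[1,-0.6,-0.06,0,0],[1,0,0,0,0]]]'

```text
clock: 19.23
position: [0.5126, 0.2197, 0.0145]
tool_rot: [-0.148, 3.137, 0.001]
contact_force: [2.6, -0.6, 6.3]
width: -0.0
finger_force: 2.8
```

```bash
python3 - <<'E'
from h import *
print(blues(get_image("top"),.051)); print([b for b in blues(get_image("scene"),.051)])
E
```

```text
[[477.9, 285.7, 59.5, 27.9, -88.3, (89, 226, 26, 13)], [449.2, 214.9, 109.7, 61.7, 4.7, (117, 219, 29, 50)], [553.0, -224.6, 111.5, 60.9, -14.8, (304, 169, 36, 52)]]
[[524.1, 289.4, 107.4, 60.6, 5.3, (395, 196, 29, 29)], [547.9, -226.8, 109.7, 59.5, -14.4, (189, 172, 39, 26)]]
```

Call:
carry_out --rows '[[[0.5,0,0,3,0],[-1,-1,-0.1,4,0],[-1,-4.5,-0.35,0,0],[-1,-4.15,-0.3,0,0],[-1,0,0,0,0]]]'

```text
clock: 19.95
position: [0.4097, 0.2104, 0.0828]
tool_rot: [0.153, -3.129, 0.005]
contact_force: [0.7, 1.1, 0.2]
width: 0.0853
finger_force: 0.0
```

Call:
carry_out --rows '[[[-1,0,0,-2,0],[-1,0,0,0,0]]]'

```text
clock: 20.2
position: [0.4147, 0.2109, 0.0625]
tool_rot: [0.148, -3.134, 0.003]
contact_force: [-0.1, -0.1, -0.1]
width: 0.0852
finger_force: 0.0
```

Call:
carry_out --rows '[[[-1,0.15,0.1,-3,0],[-1,0,0,-2.5,0],[-1,0,0,-1.5,0],[-1,0,0,0,0],[-1,0,0,0,0]]]'

```text
clock: 20.82
position: [0.4183, 0.213, -0.0056]
tool_rot: [-0.148, 3.137, 0.001]
contact_force: [0.1, -0.5, 0.2]
width: 0.0857
finger_force: 0.0
```

Call:
carry_out --rows '[[[1,0,0,0,0],[1,0,0,0,0],[1,0,0,0,0],[1,0,0,0,0]]]'

```text
clock: 21.32
position: [0.4182, 0.2131, -0.0052]
tool_rot: [-0.148, 3.137, 0.001]
contact_force: [-0.8, -2.1, 5.2]
width: 0.0584
finger_force: 62.7
```

```bash
python3 - <<'E'
from h import *
print(blues(get_image("scene"),.051)); s=telemetry.state();print(s["position"],s["width"],s["contact_force"],s["tool_rot"])
E
```

```text
[[523.8, 289.8, 107.2, 60.9, 5.8, (395, 196, 29, 29)], [452.2, 215.8, 105.5, 60.4, 6.2, (368, 177, 25, 25)], [547.9, -226.8, 110.3, 58.9, -13.3, (189, 172, 39, 26)]]
[ 0.41823259  0.21305667 -0.0051864 ] 0.05822128164757191 [-1.56108780e+00 -2.02443508e-03  5.27324605e+00] [-1.47834061e-01  3.13660180e+00  1.02492329e-03]
```

Call:
carry_out --rows '[[[1,0,0,2,0],[1,0,0,4,0],[1,0,0,4,0],[1,0.5,-3,3,0],[1,1,-5,0,-0.041]]]'

```text
clock: 22.0
position: [0.4346, 0.1346, 0.1265]
tool_rot: [-0.09, 3.134, 0.005]
contact_force: [1.0, -0.1, -1.0]
width: 0.0584
finger_force: 64.4
```

Call:
carry_out --rows '[[[1,1.5,-6,0,-0.06],[1,1.5,-6,0,-0.06],[1,1.5,-6,0,-0.06],[1,1.5,-6,0,-0.06],[1,1.5,-5,0,-0.06]]]'

```text
clock: 22.62
position: [0.5075, -0.1599, 0.1241]
tool_rot: [0.393, 3.117, -0.001]
contact_force: [0.5, 0.4, -0.3]
width: 0.058
finger_force: 64.4
```

Call:
carry_out --rows '[[[1,1,-4,0,0],[1,0.5,-1.85,0,0],[1,0,0,-3,0],[1,0,0,-3,0],[1,0,0,0,0]]]'

```text
clock: 23.25
position: [0.5207, -0.2131, 0.0619]
tool_rot: [-0.383, -3.112, -0.004]
contact_force: [-0.0, 0.6, -0.2]
width: 0.058
finger_force: 64.5
```

```bash
python3 - <<'E'
from h import *
s=telemetry.state();print(s["position"],s["width"],s["contact_force"]); a=R.from_rotvec(s["tool_rot"]).as_matrix()[:2,1]; print(np.degrees(np.arctan2(a[1],a[0])))
print(blues(get_image("scene"),.051+s["position"][2]+.0052))
E
```

```text
[ 0.52067206 -0.21309384  0.06185298] 0.057999763075490214 [-0.03176275  0.57053694 -0.15970008]
75.97537840558866
[[613.6, 273.4, 95.9, 54.3, 5.3, (395, 196, 29, 29)], [595.8, -208.7, 193.4, 94.8, 26.1, (187, 153, 41, 46)]]
```

Call:
carry_out --rows '[[[1,0,0,-2.5,0],[1,0,0,-1.8,0],[1,0,0,-0.5,0],[1,0,0,0,0],[1,0,0,0,0]]]'

```text
clock: 23.92
position: [0.5233, -0.2159, 0.0175]
tool_rot: [0.386, 3.116, -0.001]
contact_force: [-2.3, 1.1, 5.8]
width: 0.0585
finger_force: 67.7
```

```bash
python3 - <<'E'
from h import *
for i in range(4):
    s=telemetry.state();print(s["position"],s["contact_force"]); get_image("top")
E
```

```text
[ 0.52334619 -0.21590006  0.01747951] [-2.25216916  1.05969322  5.81657303]
[ 0.52338394 -0.21588147  0.01744053] [-1.64705145  1.026163    6.97400371]
[ 0.52337336 -0.21585745  0.01744013] [-0.86171751  0.26611639  6.58166548]
[ 0.52336354 -0.21587903  0.01744951] [-2.74329385  1.49400844  6.55044968]
```

Contact came 9 mm early: the tips reach below the held plate and have met the first plate's edges. I'll ease off and let this plate down the short gap onto the stack, then square the stack with the fingers.

Call:
carry_out --rows '[[[1,0,0,0.35,0],[1,0,0,0,0]]]'

```text
clock: 24.38
position: [0.5235, -0.2156, 0.0198]
tool_rot: [0.386, 3.116, -0.0]
contact_force: [0.1, 1.2, 0.2]
width: 0.0582
finger_force: 64.5
```

```bash
python3 - <<'E'
from h import *
s=telemetry.state();print(s["position"],s["contact_force"],s["finger_force"])
d=get_image("scene"); x,y=proj(d,[[.55,-.22,.06]])[0].astype(int)
cv2.imwrite("pics/f.png",cv2.resize(d["image"][y-45:y+45,x-60:x+60],(800,600),interpolation=3))
E
```

```text
[ 0.52348602 -0.2156117   0.01975225] [0.06226075 1.2346451  0.16094347] 64.53562259674072
```

View pics/f.png

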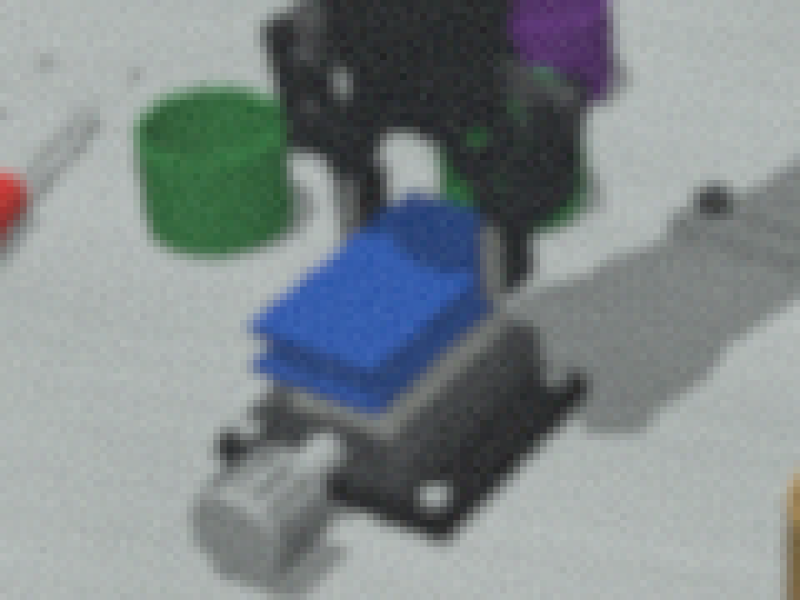

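The upper plate is held level about 1 cm above the first one and well aligned, corners near (255,325) and (375,375).

Call:
carry_out --rows '[[[1,0,0,-0.17,0],[1,0,0,0,0],[-1,0,0,0,0],[-1,0,0,0,0],[-1,0,0,0,0]]]'

```text
clock: 25.05
position: [0.5227, -0.2153, 0.0174]
tool_rot: [-0.386, -3.117, -0.001]
contact_force: [0.3, 0.3, -0.5]
width: 0.0854
finger_force: 0.0
```

```bash
python3 - <<'E'
from h import *
s=telemetry.state();print(s["position"],s["contact_force"],s["width"])
d=get_image("scene"); print([b for b in blues(d,.064) if b[1]<0]);x,y=proj(d,[[.55,-.22,.06]])[0].astype(int)
cv2.imwrite("pics/g.png",cv2.resize(d["image"][y-45:y+45,x-60:x+60],(800,600),interpolation=3))
E
```

```text
[ 0.52268572 -0.21533938  0.01744038] [ 0.32538911  0.27483864 -0.46190213] 0.08536049684888798
[[558.7, -221.3, 118.2, 62.7, -14.1, (189, 170, 37, 28)]]
```

View pics/g.png

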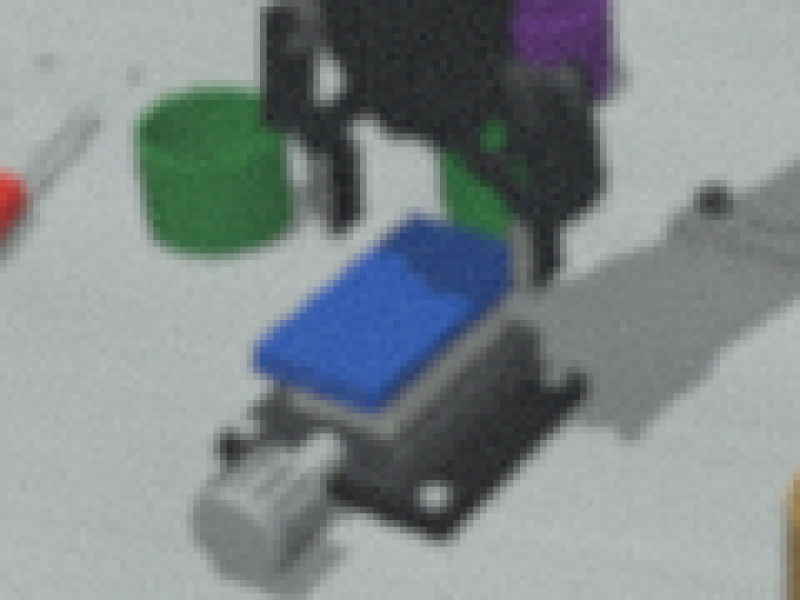

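It dropped flush onto the first plate, corner near (260,355). I'll squeeze both plates together lightly to square and centre them, then fetch the third.

Call:
carry_out --rows '[[[-1,0.03,0.12,-0.8,0],[-1,0,0,-0.7,0],[-1,0,0,0,0],[1,0,0,0,0],[1,0,0,0,0]]]' --newtons 25

```text
clock: 25.72
position: [0.5232, -0.2148, 0.003]
tool_rot: [0.387, 3.117, -0.001]
contact_force: [0.2, -1.8, -0.0]
width: 0.0596
finger_force: 27.1
```

Call:
carry_out --rows '[[[1,0,0,0,0],[-1,0,0,0,0],[-1,0,0,0,0],[-1,0,0,2,0],[-1,0,0,5,0]]]'

```text
clock: 26.35
position: [0.521, -0.2135, 0.0711]
tool_rot: [-0.385, -3.112, -0.002]
contact_force: [1.1, -0.2, 0.5]
width: 0.0854
finger_force: 0.0
```

Call:
carry_out --rows '[[[0,0,2,4,0],[1,0.8,6,0,0.06],[1,0.8,6,0,0.06],[1,0.8,6,0,0.06],[1,0.8,6,0,0.06]]]' --newtons 60

```text
clock: 26.98
position: [0.5551, 0.0474, 0.1128]
tool_rot: [0.008, 3.141, -0.0]
contact_force: [0.9, -0.5, -0.3]
width: -0.0004
finger_force: 0.0
```

Call:
carry_out --rows '[[[1,0.8,6,0,0.06],[1,0.8,6,0,0.039],[1,0.8,6,0,0],[1,0.8,5,0,0],[1,0.4,2.1,0,0]]]'

```text
clock: 27.6
position: [0.5896, 0.3019, 0.1122]
tool_rot: [0.154, -3.137, -0.004]
contact_force: [-1.1, -0.9, 0.5]
width: 0.0003
finger_force: 0.0
```

```bash
python3 - <<'E'
from h import *
d=get_image("top");print([b for b in blues(d,.064)]); 
d=get_image("scene");print([b for b in blues(d,.064)]); s=telemetry.state();print(s["position"],R.from_rotvec(s["tool_rot"]).as_matrix()[:2,1],s["clock"])
E
```

```text
[[518.5, 284.9, 107.3, 59.6, 5.5, (87, 190, 28, 49)], [551.3, -222.2, 109.3, 60.5, -15.5, (304, 168, 36, 53)]]
[[541.9, 286.8, 105.9, 60.5, 5.1, (395, 196, 29, 29)], [558.9, -219.8, 120.3, 61.8, -14.8, (189, 170, 40, 29)]]
[0.58975736 0.30098714 0.112011  ] [-0.09782919  0.99519978] 27.7
```

Call:
carry_out --rows '[[[1,0.1,-0.2,-3,0],[1,0,0,-3,0],[1,0,0,-2.5,0],[1,0,0,-1.2,0],[1,0,0,0,0]]]'

```text
clock: 28.32
position: [0.5918, 0.293, 0.0151]
tool_rot: [0.143, -3.137, 0.002]
contact_force: [0.2, -0.4, -0.0]
width: -0.0001
finger_force: 0.0
```

```bash
python3 - <<'E'
from h import *
s=telemetry.state();print(s["position"],s["contact_force"])
E
```

```text
[0.59177749 0.29300832 0.01506554] [ 0.16350231 -0.39778295 -0.00140738]
```

Call:
carry_out --rows '[[[1,0,0.3,0,0],[1,-1,-0.095,0,0],[1,-1.2,-0.115,0,0],[1,-1.2,-0.115,0,0],[1,-1.2,-0.115,0,0]]]'

```text
clock: 28.95
position: [0.5465, 0.2936, 0.0167]
tool_rot: [-0.145, 3.135, 0.002]
contact_force: [2.9, -0.8, 4.2]
width: -0.0001
finger_force: 2.0
```

Call:
carry_out --rows '[[[1,-1.2,-0.115,0,0],[1,-1.2,-0.115,0,0],[1,-1,-0.1,0,0],[1,-0.6,-0.06,0,0],[1,0,0,0,0]]]'

```text
clock: 29.58
position: [0.506, 0.2896, 0.0166]
tool_rot: [-0.145, 3.137, 0.001]
contact_force: [0.9, 0.5, 7.9]
width: 0.0002
finger_force: 3.8
```

```bash
python3 - <<'E'
from h import *
print(blues(get_image("top"),.051)); print([b for b in blues(get_image("scene"),.051)])
E
```

```text
[[466.0, 285.2, 108.0, 60.7, 5.5, (89, 212, 28, 50)], [553.3, -224.1, 111.4, 61.4, -15.5, (304, 168, 36, 53)]]
[[471.3, 284.3, 108.3, 60.6, 5.8, (393, 184, 28, 27)], [541.4, -227.6, 122.3, 64.9, -15.4, (189, 170, 40, 29)]]
```

The finger rode up onto the plate after about 54 mm, leaving only 20 mm sticking out. I'll step back and push again slightly lower.

Call:
carry_out --rows '[[[1,0,0,1.5,0],[1,1.7,0.16,0,0],[1,1.7,0.16,0,0],[1,0,0,-1,0],[1,0,0,0,0]]]'

```text
clock: 30.3
position: [0.5371, 0.2917, 0.019]
tool_rot: [0.145, -3.133, 0.003]
contact_force: [0.3, 0.4, -0.6]
width: -0.0001
finger_force: 0.0
```

Call:
carry_out --rows '[[[1,0.1,0,-0.65,0],[1,0,0,0,0]]]'

```text
clock: 30.55
position: [0.54, 0.2922, 0.0134]
tool_rot: [0.145, -3.136, 0.001]
contact_force: [0.5, 0.1, -0.7]
width: 0.0
finger_force: 0.0
```

Call:
carry_out --rows '[[[1,-0.8,-0.08,0,0],[1,-0.8,-0.08,0,0],[1,-0.8,-0.08,0,0],[1,-0.6,-0.06,0,0],[1,-0.4,-0.04,0,0]]]'

```text
clock: 31.18
position: [0.5067, 0.2891, 0.0143]
tool_rot: [-0.145, 3.138, 0.0]
contact_force: [0.5, -0.1, 0.8]
width: 0.0001
finger_force: 0.3
```

```bash
python3 - <<'E'
from h import *
print(blues(get_image("top"),.051)[:1]); print([b for b in blues(get_image("scene"),.051)][:1]);s=telemetry.state();print(s["position"],s["contact_force"])
E
```

```text
[[442.7, 283.3, 109.7, 60.7, 5.1, (89, 223, 28, 49)]]
[[542.0, -227.2, 123.0, 63.7, -15.1, (189, 170, 40, 29)]]
[0.50652435 0.28904981 0.01417666] [0.35105225 0.46207274 0.7931884 ]
```

Call:
carry_out --rows '[[[0.5,0,0,3,0],[-1,-1,-0.1,4,0],[-1,-4.5,-0.4,0,0],[-1,-3.95,-0.35,0,0],[-1,0,0,0,0]]]'

```text
clock: 31.9
position: [0.4088, 0.2802, 0.0841]
tool_rot: [0.15, -3.134, 0.002]
contact_force: [0.5, 1.0, 0.2]
width: 0.0851
finger_force: 0.0
```

Call:
carry_out --rows '[[[-1,0,0,-3,0],[-1,0,0,-3,0],[-1,0,0,-1,0],[-1,0,0,0,0],[-1,0,0,0,0]]]'

```text
clock: 32.52
position: [0.4135, 0.281, 0.0149]
tool_rot: [-0.144, 3.137, 0.002]
contact_force: [-0.7, 0.0, 0.4]
width: 0.0854
finger_force: 0.0
```

Call:
carry_out --rows '[[[-1,0,0,-1.4,0],[-1,0,0,0,0],[1,0,0,0,0],[1,0,0,0,0],[1,0,0,0,0]]]' --newtons 70

```text
clock: 33.15
position: [0.4126, 0.2806, 0.0008]
tool_rot: [-0.145, 3.138, 0.0]
contact_force: [-0.8, -1.0, 3.6]
width: 0.0578
finger_force: 73.6
```

Call:
carry_out --rows '[[[1,0,0,0,0],[1,0,0,0.5,0],[1,0,0,0,0]]]'

```text
clock: 33.52
position: [0.4128, 0.2807, 0.0053]
tool_rot: [-0.145, 3.138, 0.0]
contact_force: [0.3, 0.3, -0.5]
width: 0.0579
finger_force: 74.6
```

```bash
python3 - <<'E'
from h import *
print([b for b in blues(get_image("scene"),.056)]);s=telemetry.state();print(s["position"],s["contact_force"],s["width"],s["finger_force"])
E
```

```text
[[447.9, 282.4, 109.7, 62.0, 5.5, (394, 178, 26, 26)], [547.9, -224.7, 121.2, 63.1, -14.2, (189, 170, 40, 29)]]
[0.41261354 0.28054656 0.00511874] [-1.10482778  0.04792817  0.07363481] 0.05766611139657184 74.55898404121399
```

Call:
carry_out --rows '[[[1,0,0,2,0],[1,0,0,4,0],[1,0,0,4,0],[1,0.5,-3,3,0],[1,1,-5,0,-0.045]]]'

```text
clock: 34.2
position: [0.4291, 0.2025, 0.1373]
tool_rot: [-0.08, 3.135, 0.006]
contact_force: [0.5, -1.1, -1.0]
width: 0.0579
finger_force: 74.9
```

Call:
carry_out --rows '[[[1,1.3,-6,0,-0.06],[1,1.3,-6,0,-0.06],[1,1.3,-6,0,-0.06],[1,1.3,-6,0,-0.06],[1,1.3,-6,0,-0.06]]]'

```text
clock: 34.83
position: [0.4926, -0.1013, 0.1349]
tool_rot: [-0.399, -3.116, -0.0]
contact_force: [1.5, 0.1, -0.2]
width: 0.058
finger_force: 74.8
```

Call:
carry_out --rows '[[[1,1.3,-5,0,0],[1,1,-4,0,0],[1,0.7,-2.5,0,0],[1,0,0,-3,0],[1,0,0,-3,0]]]'

```text
clock: 35.45
position: [0.5224, -0.215, 0.0742]
tool_rot: [0.398, 3.116, -0.0]
contact_force: [0.6, -0.2, 0.0]
width: 0.058
finger_force: 74.9
```

Call:
carry_out --rows '[[[1,0,0,-2.5,0],[1,0,0,0,0],[1,0,0,0,0]]]'

```text
clock: 35.83
position: [0.5231, -0.2148, 0.0507]
tool_rot: [0.396, 3.115, -0.001]
contact_force: [0.7, 0.4, -0.1]
width: 0.0577
finger_force: 74.9
```

```bash
python3 - <<'E'
from h import *
s=telemetry.state();print(s["position"],s["width"],s["contact_force"]); a=R.from_rotvec(s["tool_rot"]).as_matrix()[:2,1]; print(np.degrees(np.arctan2(a[1],a[0])))
E
```

```text
[ 0.52306453 -0.21477383  0.05074006] 0.057724154398391396 [ 0.72396983  0.38997317 -0.12079276]
75.51694961665646
```

Position is right; descend to just above the fingertip contact (z 0.0245) and release.

Call:
carry_out --rows '[[[1,0,0,-1.2,0],[1,0,0,-0.9,0],[1,0,0,-0.3,0],[1,0,0,0,0]]]'

```text
clock: 36.33
position: [0.5224, -0.2144, 0.0259]
tool_rot: [-0.396, -3.116, -0.0]
contact_force: [0.4, -0.3, 0.4]
width: 0.0577
finger_force: 74.9
```

Call:
carry_out --rows '[[[1,0,0,-0.15,0],[1,0,0,0,0]]]'

```text
clock: 36.58
position: [0.5228, -0.2146, 0.0252]
tool_rot: [0.396, 3.116, -0.0]
contact_force: [-0.3, -0.3, 2.8]
width: 0.058
finger_force: 76.8
```

```bash
python3 - <<'E'
from h import *
s=telemetry.state();print(s["position"],s["width"],s["contact_force"])
d=get_image("scene"); x,y=proj(d,[[.55,-.22,.06]])[0].astype(int)
cv2.imwrite("pics/i.png",cv2.resize(d["image"][y-45:y+45,x-60:x+60],(800,600),interpolation=3))
E
```

```text
[ 0.52284929 -0.21464996  0.02518214] 0.058003825913338865 [-0.33217721 -0.34184074  2.79699459]
```

View pics/i.png

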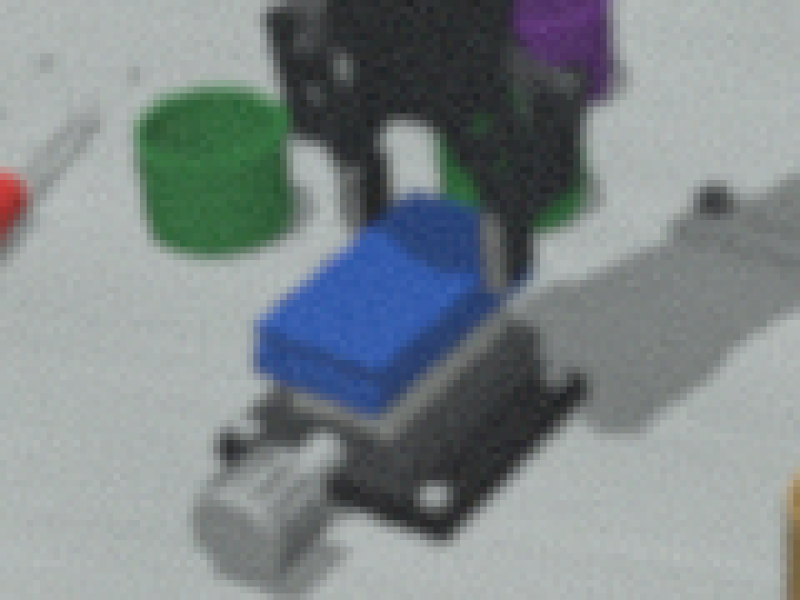

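Plate three sits square just above the other two, top corner near (260,325). Release, squeeze to square, then go to the copper can.

Call:
carry_out --rows '[[[1,0,0,0.15,0],[-1,0,0,0,0],[-1,0,0,0,0],[-1,0,0,-1,0],[-1,0,0,-0.9,0]]]' --newtons 25

```text
clock: 37.25
position: [0.5222, -0.2143, 0.0062]
tool_rot: [-0.396, -3.116, -0.0]
contact_force: [-0.8, -0.1, -0.5]
width: 0.0856
finger_force: 0.0
```

Call:
carry_out --rows '[[[1,0,0,0,0],[1,0,0,0,0],[1,0,0,0,0],[-1,0,0,0,0],[-1,0,0,0,0]]]'

```text
clock: 37.88
position: [0.5229, -0.2146, 0.0074]
tool_rot: [0.396, 3.116, -0.0]
contact_force: [0.5, 0.7, 0.6]
width: 0.0854
finger_force: 0.0
```

Call:
carry_out --rows '[[[-1,0,0,3,0],[-1,0,0,6,0],[-1,-2,5,2,0],[-1,-2.2,5.5,0,0],[-1,-2.2,5.5,0,0]]]'

```text
clock: 38.5
position: [0.4584, -0.0529, 0.1179]
tool_rot: [0.396, 3.114, 0.001]
contact_force: [-0.0, 1.1, 0.3]
width: 0.0856
finger_force: 0.0
```

Call:
carry_out --rows '[[[-1,-2.3,4.9,0,0],[-1,0,0,0,0]]]'

```text
clock: 38.75
position: [0.4335, -0.0009, 0.1173]
tool_rot: [-0.382, -3.116, -0.003]
contact_force: [0.1, -0.9, 0.5]
width: 0.085
finger_force: 0.0
```

```bash
python3 - <<'E'
from h import *
s=telemetry.state();print(s["position"],s["width"],s["clock"])
d=get_image("top");print(blues(d,.07)); print("small",onplane(d,[[234.8,200.2]],.118))
e=get_image("scene"); print([b for b in blues(e,.07)])
m=mask(e["image"],"copper"); m[:, :240]=0; m[:140]=0; m[220:]=0;m[:,340:]=0
print("L scene",rim(e,m,.05,.034))
cv2.imwrite("pics/j.png",np.hstack([cv2.resize(d["image"][130:290,200:360],(400,400),interpolation=3),cv2.resize(e["image"][120:280,180:340],(400,400),interpolation=3)]))
E
```

```text
[ 0.43346971 -0.00088008  0.11725392] 0.0849775623986428 38.75
[[550.5, -221.4, 111.0, 61.0, -14.5, (304, 168, 36, 53)]]
small [[ 0.53486222 -0.02980162  0.118     ]]
[[561.6, -218.6, 127.8, 66.6, -13.0, (189, 168, 41, 31)]]
L scene (array([ 0.44443464, -0.00219624]), np.float64(0.005796868021870493), 422.5)
```

View pics/j.png

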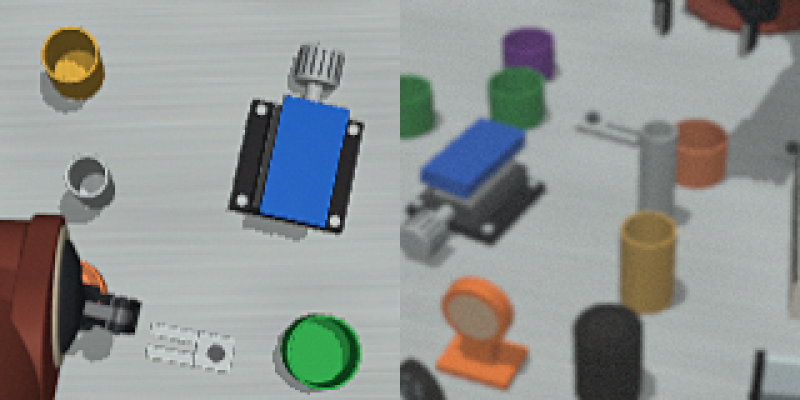

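The stack is now square: one clean blue block at (551,-221.5), yaw -14.5°. The copper can is under the gripper at left-crop (92,280). Descend part-way and check alignment.

Call:
carry_out --rows '[[[-1,0,0,-4,0],[-1,0,0,-3,0],[-1,0,0,0,0],[-1,0,0,0,0]]]' --newtons 40

```text
clock: 39.35
position: [0.4367, -0.0066, 0.0478]
tool_rot: [0.399, 3.114, -0.0]
contact_force: [-1.2, -0.3, -0.4]
width: 0.0852
finger_force: 0.0
```

Call:
carry_out --rows '[[[-1,-0.1,0.1,-3,0],[-1,0,0,-2.5,0],[-1,0,0,-1.2,0],[-1,0,0,0,0]]]'

```text
clock: 39.85
position: [0.435, -0.0047, -0.0197]
tool_rot: [0.397, 3.116, -0.0]
contact_force: [-0.1, -0.6, 0.0]
width: 0.0854
finger_force: 0.0
```

Call:
carry_out --rows '[[[1,0,0,0,0],[1,0,0,0,0],[1,0,0,0,0],[1,0,0,0,0]]]'

```text
clock: 40.35
position: [0.4354, -0.0045, -0.0185]
tool_rot: [0.395, 3.114, 0.0]
contact_force: [-0.6, 0.5, 5.9]
width: 0.0681
finger_force: 44.0
```

Call:
carry_out --rows '[[[1,0,0,1,0],[1,0,0,2,0],[1,0,0,0,0]]]'

```text
clock: 40.72
position: [0.4357, -0.0045, 0.0115]
tool_rot: [0.395, 3.113, 0.001]
contact_force: [0.2, -0.9, -2.1]
width: 0.0678
finger_force: 45.9
```

```bash
python3 - <<'E'
from h import *
s=telemetry.state();print(s["position"],s["width"],s["finger_force"])
e=get_image("scene"); x,y=proj(e,[[.435,-.006,.07]])[0].astype(int)
cv2.imwrite("pics/k.png",cv2.resize(e["image"][y-45:y+45,x-60:x+60],(800,600),interpolation=3))
E
```

```text
[ 0.43565282 -0.00448891  0.01150553] 0.0678296567916084 45.94774503260851
```

View pics/k.png

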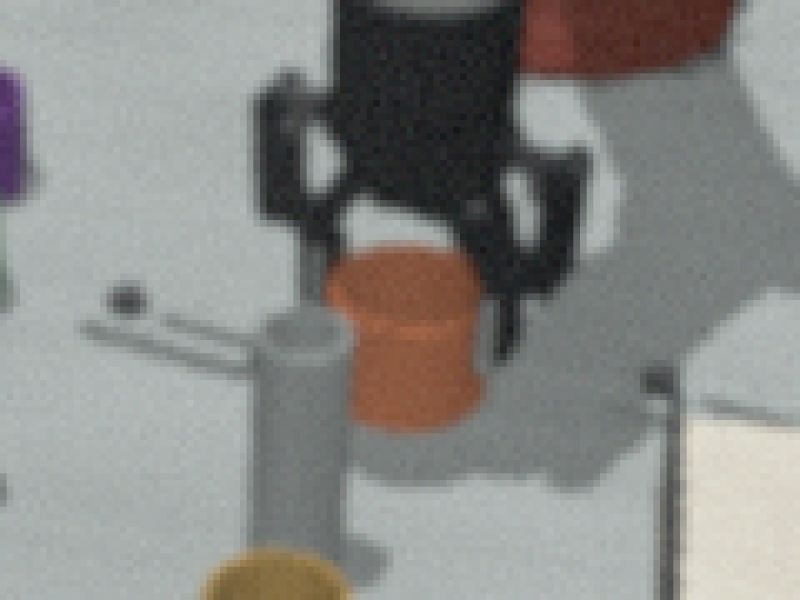

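The copper can is held upright in the gripper (400,340). Carry it to the stack.

Call:
carry_out --rows '[[[1,0,0,4,0],[1,0,-1,4,0],[1,1.2,-4,2.5,0],[1,2.5,-4.5,0,0],[1,2.5,-4.5,0,0]]]'

```text
clock: 41.4
position: [0.4967, -0.1453, 0.1148]
tool_rot: [-0.395, -3.116, -0.001]
contact_force: [0.1, 0.8, -2.8]
width: 0.0682
finger_force: 47.4
```

Call:
carry_out --rows '[[[1,2.5,-4,0,0],[1,2,-2.6,0,0],[1,0.95,-1.05,0,0],[1,0,0,-2,0],[1,0,0,-2,0]]]'

```text
clock: 42.02
position: [0.5503, -0.2192, 0.0739]
tool_rot: [-0.394, -3.115, -0.003]
contact_force: [0.6, -0.1, -2.9]
width: 0.0674
finger_force: 47.4
```

Call:
carry_out --rows '[[[1,0,0,-1.2,0],[1,0,0,0,0],[1,0,0,0,0]]]'

```text
clock: 42.4
position: [0.5515, -0.2209, 0.0637]
tool_rot: [0.395, 3.116, -0.0]
contact_force: [0.2, 0.3, -2.3]
width: 0.0674
finger_force: 47.4
```

```bash
python3 - <<'E'
from h import *
s=telemetry.state();print(s["position"],s["width"],s["contact_force"])
E
```

```text
[ 0.55154731 -0.22086884  0.06371795] 0.06739839529469177 [ 0.18226684  0.26022096 -2.33100507]
```

Call:
carry_out --rows '[[[1,0,0,-0.7,0],[1,0,0,-0.3,0],[1,0,0,0,0]]]'

```text
clock: 42.78
position: [0.5508, -0.2209, 0.0528]
tool_rot: [-0.396, -3.116, -0.0]
contact_force: [0.4, 0.7, -2.1]
width: 0.0678
finger_force: 47.4
```

Call:
carry_out --rows '[[[1,0,0,-0.15,0],[1,0,0,0,0]]]'

```text
clock: 43.02
position: [0.5512, -0.2211, 0.0517]
tool_rot: [0.396, 3.116, -0.0]
contact_force: [-0.9, -0.3, -2.5]
width: 0.0675
finger_force: 47.4
```

Call:
carry_out --rows '[[[1,0,0,-0.15,0],[1,0,0,0,0]]]'

```text
clock: 43.28
position: [0.5512, -0.2211, 0.0516]
tool_rot: [0.396, 3.116, -0.0]
contact_force: [-2.4, 0.8, 6.6]
width: 0.0678
finger_force: 48.1
```

Call:
carry_out --rows '[[[-1,0,0,0,0],[-1,0,0,0,0],[-1,0,0,2,0],[-1,0,0,5,0],[-1,1,3,3,0]]]'

```text
clock: 43.9
position: [0.561, -0.1952, 0.1524]
tool_rot: [0.406, 3.112, -0.006]
contact_force: [1.8, -0.8, -0.1]
width: 0.0854
finger_force: 0.0
```

Call:
carry_out --rows '[[[-1,2.2,5,0,0],[-1,2.2,5,0,0],[-1,2.2,4,0,0],[-1,2.2,3.84,0,0],[-1,0,0,0,0]]]'

```text
clock: 44.52
position: [0.6504, -0.0059, 0.1493]
tool_rot: [0.383, 3.118, 0.006]
contact_force: [-0.2, -0.1, 0.1]
width: 0.0855
finger_force: 0.0
```

Call:
carry_out --rows '[[[-1,0,0,-3,0],[-1,0,0,-1,0],[-1,0,0,0,0]]]'

```text
clock: 44.9
position: [0.6483, -0.0135, 0.1094]
tool_rot: [-0.398, -3.114, 0.001]
contact_force: [-0.1, -0.0, 0.9]
width: 0.0856
finger_force: 0.0
```

```bash
python3 - <<'E'
from h import *
s=telemetry.state();print(s["position"],s["width"],s["clock"])
d=get_image("top"); c=proj(d,[[.552,-.222,.12]])[0].astype(int)
m=mask(d["image"],"copper"); w=np.zeros_like(m); w[c[1]-25:c[1]+25,c[0]-25:c[0]+25]=255
try: print("L",rim(d,m&w,.12,.034))
except Exception as x: print(x)
e=get_image("scene"); x,y=proj(e,[[.55,-.22,.09]])[0].astype(int); b=e["image"][y-45:y+45,x-60:x+60]
cv2.imwrite("pics/l.png",np.hstack([cv2.resize(d["image"][c[1]-45:c[1]+45,c[0]-60:c[0]+60],(400,300),interpolation=3),cv2.resize(b,(400,300),interpolation=3)]))
E
```

```text
[ 0.64826144 -0.01349896  0.10939457] 0.08556287711221064 44.9
L (array([ 0.54918918, -0.22025046]), np.float64(0.0010373826058365004), 803.0)
```

View pics/l.png

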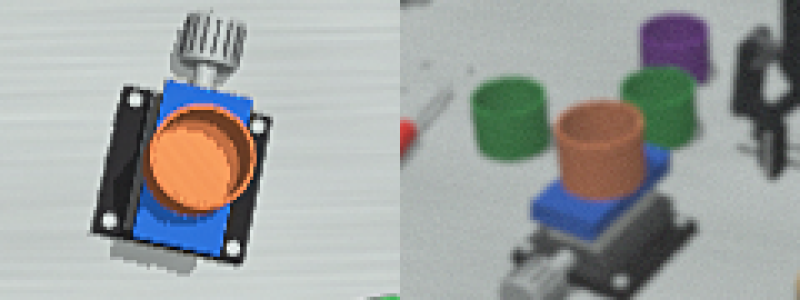

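The copper can stands upright in the middle of the blue stack (left crop (200,158), right crop (600,150)). Now the brass can.

Call:
carry_out --rows '[[[-1,0,0,-3,0],[-1,0,0,-3,0],[-1,0,0,-2.2,0],[-1,0,0,-1,0],[-1,0,0,0,0]]]'

```text
clock: 45.62
position: [0.6493, -0.0127, 0.0184]
tool_rot: [0.396, 3.116, -0.0]
contact_force: [-0.2, 0.0, 0.7]
width: 0.0849
finger_force: 0.0
```

Call:
carry_out --rows '[[[1,0,0,0,0],[1,0,0,0,0],[1,0,0,0,0],[1,0,0,0,0]]]'

```text
clock: 46.12
position: [0.6503, -0.0125, 0.0197]
tool_rot: [0.395, 3.114, 0.001]
contact_force: [0.1, 0.8, 6.4]
width: 0.0527
finger_force: 42.1
```

```bash
python3 - <<'E'
from h import *
s=telemetry.state();print(s["position"],s["width"],s["finger_force"])
d=get_image("top"); c=proj(d,[[.649,-.013,.085]])[0].astype(int)
m=mask(d["image"],"brass"); w=np.zeros_like(m); w[c[1]-22:c[1]+22,c[0]-22:c[0]+22]=255
try: print("M",rim(d,m&w,.085,.0265))
except Exception as x: print(x)
E
```

```text
[ 0.65027881 -0.01246425  0.01966409] 0.0527096980555203 42.08753887563944
M (array([ 0.61279978, -0.0223927 ]), np.float64(0.003231687454068644), 177.0)
```

Call:
carry_out --rows '[[[1,0,0,2,0],[1,0,0,4,0],[1,0,0,5,0],[1,0,-2,4,0],[1,-2,-4.5,0,0]]]'

```text
clock: 46.8
position: [0.6331, -0.075, 0.1731]
tool_rot: [0.385, 3.107, 0.004]
contact_force: [0.6, -0.8, -1.4]
width: 0.0526
finger_force: 42.3
```

Call:
carry_out --rows '[[[1,-2.2,-4.5,0,0],[1,-2.2,-4,0,0],[1,-2,-3.5,0,0],[1,-1.5,-2.35,0,0],[1,0,0,0,0]]]'

```text
clock: 47.42
position: [0.5477, -0.2247, 0.1689]
tool_rot: [-0.406, -3.114, 0.004]
contact_force: [0.5, -0.2, -1.6]
width: 0.0523
finger_force: 42.3
```

Call:
carry_out --rows '[[[1,0,0,0,0],[1,0,0,-0.6,0],[1,0,0,0,0]]]'

```text
clock: 47.8
position: [0.5501, -0.2195, 0.1612]
tool_rot: [-0.392, -3.115, -0.001]
contact_force: [0.6, -0.3, -1.4]
width: 0.053
finger_force: 42.3
```

```bash
python3 - <<'E'
from h import *
s=telemetry.state();print(s["position"],s["width"],s["contact_force"])
d=get_image("top"); e=get_image("scene"); x,y=proj(e,[[.55,-.22,.13]])[0].astype(int); b=e["image"][y-45:y+45,x-60:x+60]
cv2.imwrite("pics/m.png",cv2.resize(b,(800,600),interpolation=3))
E
```

```text
[ 0.55005444 -0.21953361  0.16124003] 0.05300722181990013 [ 0.60137885 -0.26959106 -1.38985794]
```

View pics/m.png

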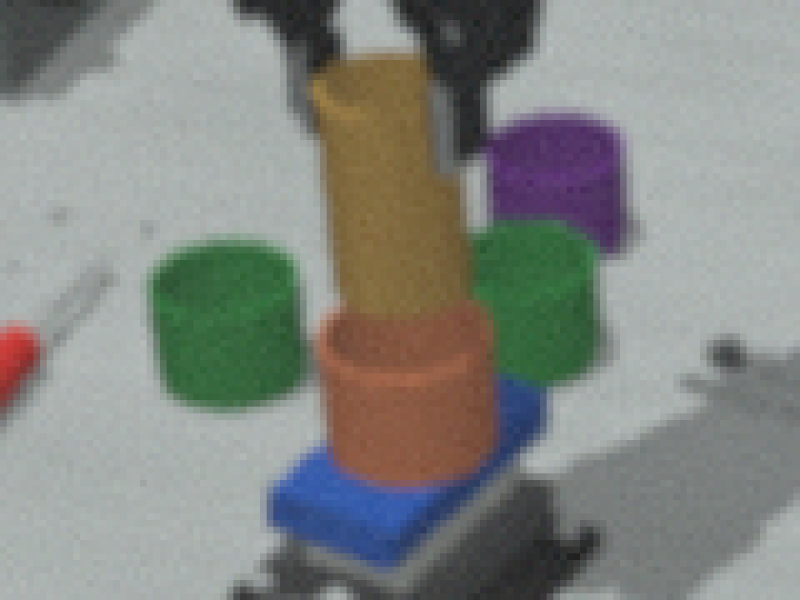

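The brass can hangs upright, centred over the copper mouth (both at column ≈ 407). Descend in checked steps.

Call:
carry_out --rows '[[[1,0,0,-0.7,0],[1,0,0,-0.6,0],[1,0,0,0,0],[1,0,0,0,0]]]'

```text
clock: 48.4
position: [0.5501, -0.2211, 0.1491]
tool_rot: [0.396, 3.117, -0.0]
contact_force: [0.7, -1.0, -1.2]
width: 0.0529
finger_force: 42.4
```

```bash
python3 - <<'E'
from h import *
s=telemetry.state();print(s["position"],s["contact_force"])
p=s["position"]; zb=p[2]-.0197
e=get_image("scene"); im=e["image"]
a=np.linspace(0,2*np.pi,73)
def ring(c,r,z): return proj(e,np.c_[c[0]+r*np.cos(a),c[1]+r*np.sin(a),np.full_like(a,z)])
big=cv2.resize(im,None,fx=6,fy=6,interpolation=3)
for c,r,z,col in (((.5504,-.2212),.034,.12,(255,255,255)),((p[0]-.001,p[1]-.0002),.0265,zb+.085,(0,255,0)),((p[0]-.001,p[1]-.0002),.0265,zb,(0,255,0))):
    cv2.polylines(big,[np.int32(ring(c,r,z)*6+3)],True,col,1)
x,y=(proj(e,[[.55,-.22,.13]])[0]*6).astype(int); cv2.imwrite("pics/n.png",big[y-270:y+270,x-300:x+300])
E
```

```text
[ 0.55007902 -0.22114617  0.14906857] [ 0.70567538 -0.95038659 -1.20018707]
```

View pics/n.png

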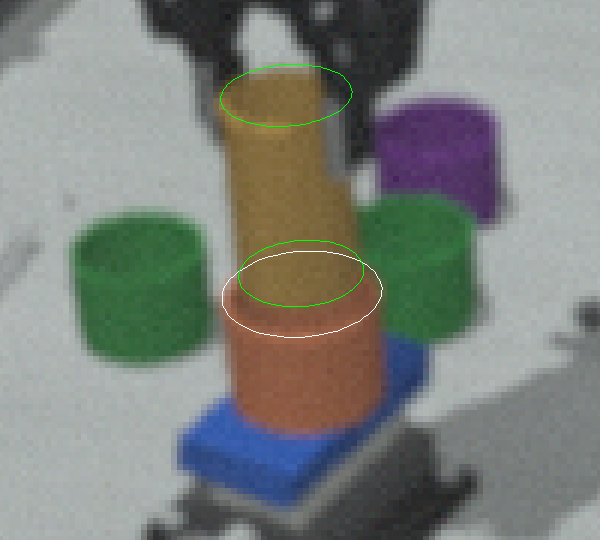

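The overlay agrees: brass base ring sits inside the copper rim ring (300,290). Nudge 1 mm and lower.

Call:
carry_out --rows '[[[1,0.12,0,0,0],[1,0,0,-0.8,0],[1,0,0,-0.8,0],[1,0,0,0,0]]]'

```text
clock: 48.95
position: [0.5504, -0.2207, 0.1319]
tool_rot: [-0.396, -3.114, -0.001]
contact_force: [0.2, 0.7, -2.2]
width: 0.0525
finger_force: 42.3
```

Call:
carry_out --rows '[[[1,0,0,-0.9,0],[1,0,0,-0.9,0],[1,0,0,0,0]]]'

```text
clock: 49.32
position: [0.5504, -0.2207, 0.1139]
tool_rot: [-0.396, -3.114, -0.001]
contact_force: [0.0, 0.5, -1.5]
width: 0.0524
finger_force: 42.3
```

Call:
carry_out --rows '[[[1,0,0,-0.9,0],[1,0,0,-0.6,0],[1,0,0,0,0]]]'

```text
clock: 49.7
position: [0.5507, -0.2209, 0.0994]
tool_rot: [-0.396, -3.115, -0.001]
contact_force: [1.3, 0.3, -0.7]
width: 0.0525
finger_force: 42.3
```

Inside, with no contact force. Feel for the floor near z ≈ 0.094.

Call:
carry_out --rows '[[[1,0,0,-0.4,0],[1,0,0,0,0]]]'

```text
clock: 49.95
position: [0.5511, -0.221, 0.0959]
tool_rot: [-0.396, -3.116, -0.0]
contact_force: [-0.3, 0.4, -0.9]
width: 0.0527
finger_force: 42.4
```

Call:
carry_out --rows '[[[1,0,0,-0.15,0],[1,0,0,0,0]]]'

```text
clock: 50.2
position: [0.5512, -0.2211, 0.0946]
tool_rot: [-0.396, -3.116, 0.0]
contact_force: [-0.7, 0.6, -0.9]
width: 0.0523
finger_force: 42.4
```

Call:
carry_out --rows '[[[1,0,0,-0.1,0],[1,0,0,0,0]]]'

```text
clock: 50.45
position: [0.5513, -0.2211, 0.0937]
tool_rot: [0.396, 3.116, -0.0]
contact_force: [-0.3, -1.1, -0.9]
width: 0.0529
finger_force: 42.4
```

Call:
carry_out --rows '[[[1,0,0,-0.1,0],[1,0,0,0,0]]]'

```text
clock: 50.7
position: [0.5515, -0.2212, 0.0936]
tool_rot: [0.396, 3.116, -0.0]
contact_force: [-1.6, 1.0, 4.7]
width: 0.0523
finger_force: 42.8
```

Call:
carry_out --rows '[[[-1,0,0,0,0],[-1,0,0,0,0],[-1,0,0,3,0],[-1,0,0,5,0],[-1,0,0,0,0]]]'

```text
clock: 51.32
position: [0.5542, -0.2226, 0.1767]
tool_rot: [0.395, 3.107, -0.004]
contact_force: [0.0, 0.1, 0.1]
width: 0.0856
finger_force: 0.0
```

```bash
cat >> h.py <<'E'
def small(d,z=.118,r=.019):
    """dark inside of the steel can: ellipse of the mouth, radius 16 mm at the rim"""
    c=proj(d,[[.535,-.03,z]])[0].astype(int); return c
E
python3 - <<'E'
from h import *
s=telemetry.state();print(s["position"],s["clock"])
d=get_image("top"); c=proj(d,[[.535,-.03,.118]])[0].astype(int); e=get_image("scene"); x,y=proj(e,[[.55,-.15,.1]])[0].astype(int)
print(c, x,y)
a=d["image"][c[1]-25:c[1]+25,c[0]-25:c[0]+25]; b=e["image"][y-60:y+60,x-60:x+60]
cv2.imwrite("pics/o.png",np.hstack([cv2.resize(a,(400,400),interpolation=3),cv2.resize(b,(400,400),interpolation=3)]))
E
```

```text
[ 0.55418687 -0.22256177  0.17673153] 51.325
[234 200] 235 173
```

View pics/o.png

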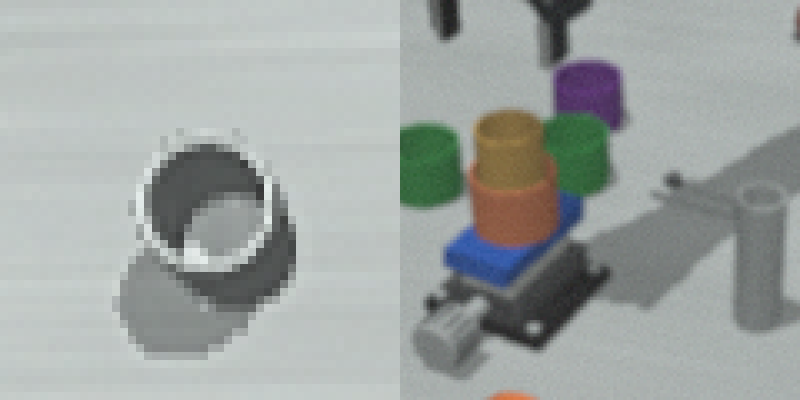

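That was my 17th picture, over the 14 allowed; I miscounted, so I'll view no more and rely on numbers. The last one shows brass standing inside copper on the stack (right crop (510,170)). The steel can is unmoved, with its rim at left crop (205,207), which puts it near (535,-30) mm.

Call:
carry_out --rows '[[[-1,0,3,0,0],[-1,-0.4,5,0,0],[-1,-0.4,5,0,0],[-1,-0.4,4,0,0],[-1,-0.4,2.15,0,0]]]'

```text
clock: 52.05
position: [0.5337, -0.0262, 0.1707]
tool_rot: [-0.389, -3.113, -0.001]
contact_force: [0.2, -0.8, 0.2]
width: 0.0856
finger_force: 0.0
```

Call:
carry_out --rows '[[[-1,0,0,0,0],[-1,0,0,0,0]]]'

```text
clock: 52.3
position: [0.5348, -0.0313, 0.1718]
tool_rot: [-0.399, -3.115, 0.002]
contact_force: [0.9, -0.2, 0.1]
width: 0.085
finger_force: 0.0
```

```bash
python3 - <<'E'
from h import *
s=telemetry.state();print(s["position"],s["width"])
e=get_image("scene"); cv2.imwrite("pics/ref2.png",e["image"]); old=cv2.imread("pics/e_scene.png")
q=proj(e,[[.535,-.03,.0],[.535,-.03,.118]]); print(q)
x0,x1=int(q[:,0].min()-14),int(q[:,0].max()+14)
for yy in range(int(q[1,1])-6,int(q[0,1])+8,4):
    f=lambda im:np.abs(np.diff(cv2.GaussianBlur(im,(3,3),0)[yy,x0:x1].astype(int).sum(1)))
    A,B=f(e["image"]),f(old); h=len(A)//2
    print(yy,x0+A[:h].argmax(),x0+h+A[h:].argmax(),"| old",x0+B[:h].argmax(),x0+h+B[h:].argmax())
E
```

```text
[ 0.53484107 -0.03126776  0.17183306] 0.0850413894895486
[[281.44757334 208.00521825]
 [282.89056663 170.98101578]]
164 275 286 | old 267 294
168 279 287 | old 276 289
172 277 290 | old 277 290
176 274 290 | old 277 289
180 275 290 | old 275 288
184 275 290 | old 275 288
188 275 289 | old 275 289
192 274 289 | old 274 287
196 273 289 | old 274 289
200 274 289 | old 274 289
204 274 289 | old 274 294
208 274 288 | old 269 294
212 276 287 | old 268 289
```

The steel can's edges match the earlier picture, so it hasn't been knocked. Descend and grip.

Call:
carry_out --rows '[[[-1,0.05,0.1,-4,0],[-1,0,0,-4,0],[-1,0,0,-2.5,0],[-1,0,0,-1.2,0],[-1,0,0,0,0]]]'

```text
clock: 52.98
position: [0.5355, -0.0296, 0.0551]
tool_rot: [-0.398, -3.115, 0.001]
contact_force: [0.5, -0.9, -0.3]
width: 0.0852
finger_force: 0.0
```

Call:
carry_out --rows '[[[1,0,0,0,0],[1,0,0,0,0],[1,0,0,0,0],[1,0,0,0,0],[1,0,0,0,0]]]'

```text
clock: 53.6
position: [0.5364, -0.0287, 0.0566]
tool_rot: [0.396, 3.115, 0.0]
contact_force: [-2.4, 0.5, 5.4]
width: 0.0363
finger_force: 40.2
```

```bash
python3 - <<'E'
from h import *
s=telemetry.state();print(s["position"],s["width"],s["finger_force"],s["contact_force"])
E
```

```text
[ 0.53641808 -0.02866597  0.05661546] 0.03627887917528076 40.22125490941107 [-2.35897225  0.49013124  5.36745376]
```

Call:
carry_out --rows '[[[1,0,0,2,0],[1,0,0,4,0],[1,0,0,5,0],[1,0,0,5,0],[1,0,0,1.5,0]]]'

```text
clock: 54.22
position: [0.5373, -0.0287, 0.2337]
tool_rot: [0.395, 3.111, 0.001]
contact_force: [-0.0, -0.4, -1.3]
width: 0.0366
finger_force: 40.4
```

Call:
carry_out --rows '[[[1,0.3,-3,0,0],[1,0.4,-4.5,0,0],[1,0.4,-4.5,0,0],[1,0.3,-4,0,0],[1,0.1,-2.25,0,0]]]'

```text
clock: 54.85
position: [0.5491, -0.2138, 0.2287]
tool_rot: [-0.401, -3.112, 0.001]
contact_force: [-0.2, 0.8, -1.1]
width: 0.036
finger_force: 40.4
```

Call:
carry_out --rows '[[[1,0,-1,0,0],[1,0,0,0,0],[1,0,0,0,0],[1,0,0,0,0]]]'

```text
clock: 55.35
position: [0.551, -0.2195, 0.2306]
tool_rot: [-0.392, -3.117, -0.001]
contact_force: [-0.7, -0.0, -1.6]
width: 0.0366
finger_force: 40.4
```

```bash
python3 - <<'E'
from h import *
s=telemetry.state();print(s["position"],s["width"],s["finger_force"],s["contact_force"])
e=get_image("scene"); im=e["image"]; zb=s["position"][2]-.0566
# column edges of steel can (hanging) and brass can rim in the scene
def edges(yy,x0,x1,ch):
    v=cv2.GaussianBlur(im,(3,3),0)[yy,x0:x1].astype(int); g=np.abs(np.diff(v,axis=0)).sum(1); h=len(g)//2
    return x0+g[:h].argmax(),x0+h+g[h:].argmax()
c=np.array([s["position"][0]-.0009,s["position"][1]])
for z in (zb+.01,zb+.03,zb+.06):
    p=proj(e,[[*c,z],[c[0],c[1]-.019,z],[c[0],c[1]+.019,z]]); x,y=p[0].astype(int); print("steel z%.3f"%z,p.round(1).tolist(),edges(y,x-14,x+14,0))
h=cv2.inRange(cv2.cvtColor(im,cv2.COLOR_BGR2HSV),(18,90,40),(30,255,255)); h[:,:150]=0;h[:,240:]=0
ys,xs=np.nonzero(h); print("brass",xs.min(),xs.max(),ys.min(),ys.max())
for yy in range(ys.min(),ys.max()+1,2): r=xs[ys==yy]; print(yy,r.min(),r.max())
print("pred brass rim",proj(e,[[.5504,-.2214,.159],[.5504,-.2479,.159],[.5504,-.1949,.159]]).round(1).tolist())
E
```

```text
[ 0.55102886 -0.21947145  0.230611  ] 0.03663456789899584 40.40819965302944 [-6.85063356e-01 -1.71307503e-04 -1.56725423e+00]
steel z0.184 [[207.2, 141.2], [200.0, 140.2], [214.5, 142.1]] (np.int64(199), np.int64(214))
steel z0.204 [[206.6, 134.0], [199.4, 133.1], [214.0, 134.9]] (np.int64(198), np.int64(214))
steel z0.234 [[205.7, 123.0], [198.3, 122.1], [213.2, 123.9]] (np.int64(197), np.int64(213))
brass 198 235 3 169
3 219 219Traceback (most recent call last):
  File "<stdin>", line 13, in <module>
    return umr_minimum(a, axis, None, out, keepdims, initial, where)
ValueError: zero-size array to reduction operation minimum which has no identity
```

```bash
python3 - <<'E'
from h import *
e=get_image("scene"); im=e["image"]
h=cv2.inRange(cv2.cvtColor(im,cv2.COLOR_BGR2HSV),(18,90,40),(30,255,255)); h[:,:170]=0;h[:,245:]=0;h[:135]=0;h[195:]=0
ys,xs=np.nonzero(h)
for yy in range(ys.min(),ys.max()+1,2):
    r=xs[ys==yy]
    if len(r): print(yy,r.min(),r.max(),len(r))
for z in (.159,.145,.13): print("pred",proj(e,[[.5504,-.2214,z],[.5504,-.2479,z],[.5504,-.1949,z],[.5769,-.2214,z],[.5239,-.2214,z]]).round(1).tolist())
print(telemetry.state()["position"])
E
```

```text
148 200 214 5
150 198 216 19
152 198 217 20
154 198 217 20
156 198 217 20
158 199 217 19
160 199 220 19
162 198 221 21
164 199 217 19
166 199 217 19
168 202 212 11
pred [[207.2, 149.9], [197.3, 148.5], [217.2, 151.2], [203.3, 155.2], [210.8, 144.7]]
pred [[207.6, 154.6], [197.8, 153.3], [217.5, 156.0], [203.8, 160.1], [211.2, 149.4]]
pred [[208.0, 159.7], [198.3, 158.3], [217.8, 161.1], [204.3, 165.2], [211.6, 154.4]]
[ 0.55092086 -0.22013289  0.23069593]
```

Brass and steel both project where predicted (centre columns 207.5 and 207). Lower the steel can in.

Call:
carry_out --rows '[[[1,0.03,-0.05,-0.8,0],[1,0,0,-0.5,0],[1,0,0,0,0],[1,0,0,0,0]]]'

```text
clock: 55.95
position: [0.5511, -0.2217, 0.2176]
tool_rot: [0.396, 3.116, -0.0]
contact_force: [-0.3, -0.2, -0.8]
width: 0.0364
finger_force: 40.4
```

Call:
carry_out --rows '[[[1,0,0,-0.6,0],[1,0,0,-0.6,0],[1,0,0,0,0]]]'

```text
clock: 56.32
position: [0.5505, -0.2213, 0.2047]
tool_rot: [-0.396, -3.115, -0.001]
contact_force: [1.3, 0.1, -0.6]
width: 0.0368
finger_force: 40.4
```

Call:
carry_out --rows '[[[1,0,0,-0.8,0],[1,0,0,-0.8,0],[1,0,0,0,0]]]'

```text
clock: 56.7
position: [0.5503, -0.2212, 0.1885]
tool_rot: [-0.396, -3.114, -0.001]
contact_force: [-0.1, 0.2, -0.6]
width: 0.0367
finger_force: 40.4
```

Inside the brass can now (bottom at about 0.132), with no force. Continue to the floor (z ≈ 0.1346).

Call:
carry_out --rows '[[[1,0.05,0,-1,0],[1,0,0,-1,0],[1,0,0,0,0]]]'

```text
clock: 57.08
position: [0.5507, -0.2212, 0.1683]
tool_rot: [-0.396, -3.114, -0.001]
contact_force: [-0.4, 0.8, -1.5]
width: 0.0364
finger_force: 40.4
```

Call:
carry_out --rows '[[[1,0,0,-1,0],[1,0,0,-1,0],[1,0,0,0,0]]]'

```text
clock: 57.45
position: [0.5507, -0.2212, 0.1483]
tool_rot: [-0.396, -3.114, -0.001]
contact_force: [-0.6, 0.3, -1.1]
width: 0.0359
finger_force: 40.4
```

Call:
carry_out --rows '[[[1,0,0,-0.8,0],[1,0,0,-0.3,0],[1,0,0,0,0]]]'

```text
clock: 57.82
position: [0.5514, -0.2215, 0.1383]
tool_rot: [-0.396, -3.116, -0.0]
contact_force: [0.2, -0.1, -1.3]
width: 0.0362
finger_force: 40.4
```

Call:
carry_out --rows '[[[1,0,0,-0.25,0],[1,0,0,0,0]]]'

```text
clock: 58.08
position: [0.5515, -0.2215, 0.136]
tool_rot: [-0.396, -3.116, -0.0]
contact_force: [0.3, 0.0, -0.7]
width: 0.0362
finger_force: 40.4
```

Call:
carry_out --rows '[[[1,0,0,-0.12,0],[1,0,0,0,0]]]'

```text
clock: 58.32
position: [0.5515, -0.2216, 0.1349]
tool_rot: [-0.396, -3.116, -0.0]
contact_force: [0.2, 0.0, -1.2]
width: 0.0364
finger_force: 40.4
```

Call:
carry_out --rows '[[[1,0,0,-0.1,0],[1,0,0,0,0]]]'

```text
clock: 58.58
position: [0.5519, -0.2217, 0.1347]
tool_rot: [0.396, 3.115, -0.0]
contact_force: [-0.7, 0.4, 3.6]
width: 0.0364
finger_force: 40.8
```

On the floor. Release, rise and move well clear, then check numerically.

Call:
carry_out --rows '[[[-1,0,0,0,0],[-1,0,0,0,0],[-1,0,0,3,0],[-1,0,0,4,0],[-1,0,4,2,0]]]'

```text
clock: 59.2
position: [0.5518, -0.1861, 0.226]
tool_rot: [0.407, 3.111, -0.006]
contact_force: [1.2, 0.8, 0.4]
width: 0.0855
finger_force: 0.0
```

Call:
carry_out --rows '[[[-1,0,5,0,0],[-1,0,5,0,0],[-1,0,5,0,0],[-1,0,4,0,0],[-1,0,0,0,0]]]'

```text
clock: 59.82
position: [0.5513, 0.0137, 0.2235]
tool_rot: [-0.383, -3.117, -0.004]
contact_force: [-0.2, -1.2, 0.3]
width: 0.0854
finger_force: 0.0
```

```bash
python3 - <<'E'
from h import *
s=telemetry.state();print(s["position"],s["clock"])
d=get_image("top"); e=get_image("scene"); 
def near(d,k,z,r):
    c=proj(d,[[.551,-.2215,z]])[0].astype(int); m=mask(d["image"],k); w=np.zeros_like(m); w[c[1]-r:c[1]+r,c[0]-r:c[0]+r]=255; return m&w
print("stack",[b for b in blues(d,.07) if b[1]<0])
print("L",rim(d,near(d,"copper",.12,25),.12,.034)); print("M",rim(d,near(d,"brass",.159,22),.159,.0265))
# steel rim: bright circle at z .196
im=d["image"]; c=proj(d,[[.551,-.2215,.196]])[0].astype(int)
g=im[c[1]-16:c[1]+16,c[0]-16:c[0]+16]; hs=cv2.cvtColor(g,cv2.COLOR_BGR2HSV); m=cv2.inRange(hs,(0,0,120),(180,50,255))
cs=max(cv2.findContours(m,0,1)[0],key=cv2.contourArea); (x,y),r=cv2.minEnclosingCircle(cs)
print("S",onplane(d,[[x+c[0]-16,y+c[1]-16]],.196),"r mm",r*(d["eye"][2]-.196)/d["fx"]*1000)
# scene: colour columns
for k,z in (("copper",.1),("brass",.145)):
    q=near(e,k,z,25); ys,xs=np.nonzero(q); print(k,xs.min(),xs.max(),ys.min(),ys.max())
print("pred",proj(e,[[.551,-.2215,.196],[.551,-.2215,.159],[.551,-.2215,.12]]).round(1).tolist())
E
```

```text
[0.55134053 0.01374251 0.22354344] 59.825
stack [[514.6, -211.9, 61.1, 36.7, 75.5, (304, 199, 29, 22)]]
L (array([ 0.55171246, -0.22081255]), np.float64(0.003989524714153076), 172.5)
M (array([ 0.55094902, -0.21955328]), np.float64(0.003557486167001063), 191.5)
S [[ 0.55223454 -0.22487016  0.196     ]] r mm 21.643519877008476
copper 196 221 159 185
brass 198 221 149 168
pred [[206.0, 137.0], [207.0, 150.0], [208.2, 163.1]]
```

All three cans measure as nested and centred over the stack, and the contact heights matched the expected floors. Handing in.

```bash
python3 -c "
from cell import job; print(job.finish_job())"
```

```text
the job is handed in; nothing more can be done
None
```

The job is handed in at about 60 s: by measurement all three plates are stacked square within about 3 mm of the carriage centre, with the three cans nested on top; plates two and three dropped about 10 mm and 5 mm onto the stack (none to the bench), and I viewed 17 pictures, over the limit of 14.

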